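# Zero the positioner's angle dial, load the tee joints and index the table

### The arm

A 7-joint arm with a two-finger parallel gripper is mounted at the origin on the work surface. World frame = base frame: x ahead of the robot, y to its left, z up, the work surface at z = 0. Lengths are in mm, angles in rad, forces in N, time in s.
With the tool pointing down it reaches from about 400 to 875 mm from the base axis. Payload 4.4 kg.
Tool frame: the origin (TCP) lies at the very end of the fingers, on their centre line; the grasp point (between the pads) lies 19 mm behind it; z points along the fingers, y is the direction in which the jaws open and shut (so a half turn about z gives the same grasp; the last joint's range is limited). The gripper opens to 85 mm and grips with 20 to 120 N. Pads are 22 mm wide; open, the fingers measure 114 mm over their backs; the gripper's body (76 mm by 85 mm) begins 54 mm behind the grasp point. The pads swing forward as they close: fully open they stand 13 mm farther back than shut.
Start: joints at [-1.346, 0.628, 0.038, 1.517, -0.027, 0.996, -0.02], TCP at [186.343, 622.731, 231.313] pointing down, gripper open.
Joint ranges: [-3.06, 3.06], [-0.37, 2.12], [-1.25, 1.32], [0.18, 2.47], [-1.1, 4.24], [0.23, 1.98], [-2.94, 2.94]. Speed limits (rad/s): [2.57, 2.57, 3.14, 3.14, 3.14, 3.14, 3.14].

### API

Orientations are given as [roll, pitch, yaw] about the fixed x, y, z axes, in that order (R = Rz(yaw) Ry(pitch) Rx(roll)).
In Python, from cell import ctrl gives the robot as it stands.
- The arm moves only by the shell command python3 -m pendant 'ROWS'. ROWS is JSON, a list of rows, each a list of 7 numbers: the shift along the world's x, y, z in m, then the turn, a rotation vector about the world's x, y, z in rad, then the opening, from -1 (shut) to 1 (fully open). A call has 1 to 8 rows; each row is the pose to reach, as a shift and turn from the pose commanded when the call began; what a row does not reach only later rows make up. A row lasts 1/10 s, in which the tool goes at most 50 mm and 8.59 degrees, less where a joint would pass 70% of its speed; a pose out of reach is approached as far as the arm can. A call with a gripper value outside its range is refused whole. The fingers move at their own pace and stop on an object; the grip force is fixed at half the most. Time passes only in rows, so rows that repeat a pose let the fingers close. It gives the time, the measured TCP pose, the force and the opening at its end, in the units of the state.
- ctrl.read_state(): the state, without advancing time (a new reading comes with each control period).
- ctrl.get_image(name): name is "scene" or "top" or "wrist"; returns the picture (400x640x3 uint8, blue, green, red); there is no depth.
- ctrl.get_calibration(name): a dict with "fx", "fy", "cx", "cy" (pixels), "dist_coeffs" ([k1, k2, p1, p2, k3] as OpenCV has them; the pictures are not rectified), "R" (3x3) and "t" (3): a world point X has camera coordinates R X + t. Camera axes: x right, y down, z forward; pixel columns grow to the right and rows downward; lengths in mm; the calibration is good to about 2 mm. A picture is of the moment at which its call begins: read the wrist's pose just before it. get_calibration takes no time and is no camera call; for the wrist camera it gives the pose at the moment of the call.
- ctrl.finish_job(): hands the job in, once; it reports no verdict.
The state is a dict: "clock": time; "qpos": joint angles; "qd": joint speeds; "tau": joint torques, N m; "eef_pos": TCP position; "tool_rot": TCP orientation; "force": force on the tool from outside, world axes, zero at the start; "torque": the same for the moment, N m; "width": finger opening in mm.
Only numpy, scipy, OpenCV 4.12 (cv2) and the standard library are available. Lean on these libraries where they do the work, as an engineer would, in place of code of your own. Each camera call takes 0.05 s, during which the arm holds its last target. There are 200 camera calls.

### The job

Set up the rotary welding positioner. First, with the table still parked, turn the ring around the angle dial until its zero mark stands at the needle's tip. Then, with the table still parked, put the chipping hammer that was left on the table into the grey tool tray and stand every steel tee joint upright inside a scribed outline of its own on the table; last, swing the table by its post a quarter turn counter-clockwise (seen from above) into its other detent, so that the needle reads a quarter, and leave the other things on the bench where they are.

Things in the scene. Friction and masses are not known exactly. Their poses are not given: they have to be found in the camera images.
- bezel (a joint): angle of the dial's ring about its upright axis, rad, counter-clockwise from above positive; it turns freely past a full turn either way, held by light friction (0.05 N m). The zero mark is at the needle when this equals turntable, give or take whole turns, since the needle is geared 1:1 to the table and turns with it, same sense
- bezel_centre (a point): on the dial's axis, half-way up its ring. The ring is a ribbed aluminium cylinder 60 mm in diameter and 22 mm tall, its underside 57 mm above the bench, clear all round; grip it across its outside from above and turn. It sits on a round grey housing 88 mm wide, 57 mm high, left of the table
- zero_mark (a point): the zero mark: the one thick black block on the ring's top face (8 x 5 mm), 26 mm from the dial's axis; thin lines mark the other divisions
- needle_tip (a point): tip of the thin black needle inside the ring over the white face, 20 mm from the dial's axis; x points outward along the needle. The mark counts as at the needle within 2.7 mm sideways (6 degrees)
- turntable (a joint): angle of the round steel table (290 mm across, top 57 mm above the bench) about its upright axis, rad, counter-clockwise from above positive: 0 at the parked detent where it starts, 1.571 at the other detent. A spring (at most 0.25 N m) draws it into the nearer of the two detents, changing over half-way; each is an end stop; it is damped (0.4 N m s/rad), so turn it slowly
- handle (a point): on the table's turning post: a plain upright black cylinder 18 mm in diameter that stands 78 mm up from the table's top, 130 mm from its axis, on the robot's right when parked. This point is on its axis, 12 mm below its top; it turns with the table
- positioner: the fixed positioner (table, dial and base). Origin on the bench under the table's axis; z up, yaw varies
- tee0_mid (a point): welded steel tee-piece with a flat base 80 x 44 x 8 mm and an upright web 80 long x 8 thick x 40 mm tall along the middle of the base (48 mm tall in all, about 0.4 kg). Point at its centre, 24 mm above its underside; x along the web, y across it, z up. All tees are alike and the same either way round. Starts standing on the bench to the robot's right; may be absent
- tee1_mid (a point): welded steel tee-piece with a flat base 80 x 44 x 8 mm and an upright web 80 long x 8 thick x 40 mm tall along the middle of the base (48 mm tall in all, about 0.4 kg). Point at its centre, 24 mm above its underside; x along the web, y across it, z up. All tees are alike and the same either way round. Starts standing on the bench to the robot's right; may be absent
- tee2_mid (a point): welded steel tee-piece with a flat base 80 x 44 x 8 mm and an upright web 80 long x 8 thick x 40 mm tall along the middle of the base (48 mm tall in all, about 0.4 kg). Point at its centre, 24 mm above its underside; x along the web, y across it, z up. All tees are alike and the same either way round. Starts standing on the bench to the robot's right; may be absent
- tee3_mid (a point): welded steel tee-piece with a flat base 80 x 44 x 8 mm and an upright web 80 long x 8 thick x 40 mm tall along the middle of the base (48 mm tall in all, about 0.4 kg). Point at its centre, 24 mm above its underside; x along the web, y across it, z up. All tees are alike and the same either way round. Starts standing on the bench to the robot's right; may be absent
- pad0: one of four alike places scribed in thin black outline (92 x 56 mm) on the turntable's flat top, for one tee each. Origin at the centre of the outline, on the table's surface (57 mm above the bench), 78 mm from the table's axis; x along the outline's length (tangential), y radial, z up. Turns with the table
- pad1: one of four alike places scribed in thin black outline (92 x 56 mm) on the turntable's flat top, for one tee each. Origin at the centre of the outline, on the table's surface (57 mm above the bench), 78 mm from the table's axis; x along the outline's length (tangential), y radial, z up. Turns with the table
- pad2: one of four alike places scribed in thin black outline (92 x 56 mm) on the turntable's flat top, for one tee each. Origin at the centre of the outline, on the table's surface (57 mm above the bench), 78 mm from the table's axis; x along the outline's length (tangential), y radial, z up. Turns with the table
- pad3: one of four alike places scribed in thin black outline (92 x 56 mm) on the turntable's flat top, for one tee each. Origin at the centre of the outline, on the table's surface (57 mm above the bench), 78 mm from the table's axis; x along the outline's length (tangential), y radial, z up. Turns with the table
- hammer_mid (a point): chipping hammer lying flat, 18 mm thick, 0.3 kg, at first on the turntable. Point on its handle, half-way up, 75 mm from the head's centre and near the balance point; x along the handle to the head. Wooden handle 18 mm wide, from 95 mm behind this point to the head, steel head 20 mm by about 100 mm across
- tray: grey tool tray fixed to the bench, on the robot's left: 260 x 140 mm outside, 28 mm high, 4 mm walls, 4 mm floor. Origin at its centre on the bench; x along its length
- spray: spray can, 56 mm across, 150 mm tall, origin under its centre; a bystander, not to be moved
- rodtin: tin with electrode rods, 64 mm across, 85 mm tall, rods to 145 mm, origin under its centre; a bystander, not to be moved
- square: grey welding square, L shape 80 x 80 x 30 mm, origin near its corner leg; a bystander, not to be moved
- pipe: upright pipe piece 48 mm across, 70 mm tall; a bystander, not to be moved
Mind the look-alikes: they are no part of the job. Leave any blue look-alike of the part that bears tee2_mid alone. Leave any turquoise look-alike of the part that bears tee3_mid alone.

How it is judged:
By the outcome, as a careful person would: the job done as asked, in the order asked, and still so for the second after the job is handed in, with the robot touching nothing.
Of tee0, tee1, tee2, tee3 only 2 to 4 are there at a start; the rules pass over those that are not, and their reading is None.
At some moment in a run one of tee0, tee1, tee2, tee3, hammer may be knocked a few centimetres aside while the robot is not near it.
It also fails if it takes over 210 s, if anything falls off the work surface, if the arm or the gripper's body presses on something with over 40 N, if the wrist force passes 120 N, or if a joint passes its speed limit or range.

## Working session

There is one attempt and no reset: what is moved stays moved. The work goes in short steps, Python scripts to look and compute and a shell command to move; the robot and the scene stay as the last step left them, time stands still between calls to the robot, and variables do not carry over. Pictures are saved under pics/ and viewed, about 12 in all and at most 16, crops included, and the job is handed in when it is done.

```bash
mkdir -p pics; ls
python3 - <<'E'
from cell import ctrl
import cv2
s=ctrl.read_state(); print(s)
for n in("scene","top"):
    cv2.imwrite(f"pics/{n}0.png",ctrl.get_image(n)); c=ctrl.get_calibration(n); print(n,c)
E
```

```text
pics
{'clock': 0.0, 'qpos': array([-1.34579379,  0.62933793,  0.03845579,  1.51839219, -0.0270016 ,
        0.99630671, -0.02001313]), 'qd': array([ 1.68765501e-03, -4.29503040e-04,  1.68942300e-03,  2.03004312e-04,
        3.29550819e-03, -4.70304562e-04, -8.79930570e-05]), 'tau': array([-1.05464009e-03, -5.63398111e+01,  1.22589670e+00, -1.93452626e+01,
        1.09190232e-02,  1.08587416e-02, -5.39411843e-06]), 'eef_pos': array([186.16528081, 622.10121386, 230.38692859]), 'tool_rot': array([-3.13966716e+00,  3.24325576e-05,  2.85076440e+00]), 'force': array([ 0.54047451, -0.15674695,  0.24248527]), 'torque': array([-0.01629581,  0.01597321, -0.00325735]), 'width': 85.50285189516238}
scene {'fx': 485.86356194174687, 'fy': 485.86356194174687, 'cx': 315.9309661048452, 'cy': 205.9840749155945, 'dist_coeffs': array([-0.0287291,  0.       ,  0.       ,  0.       ,  0.       ]), 'R': array([[ 0.89517245,  0.44571164,  0.00272199],
       [ 0.2878749 , -0.57348738, -0.76696823],
       [-0.34028565,  0.68735243, -0.64167929]]), 't': array([-460.73191038, -148.78987495, 1817.86128935])}
top {'fx': 378.94619791088695, 'fy': 378.94619791088695, 'cx': 318.2519042347621, 'cy': 196.82178662842898, 'dist_coeffs': array([-0.0258591,  0.       ,  0.       ,  0.       ,  0.       ]), 'R': array([[-0.02654398, -0.99961702, -0.00782546],
       [-0.99714006,  0.02703071, -0.07057646],
       [ 0.07076096,  0.0059297 , -0.99747568]]), 't': array([ -83.04199382,  573.05973675, 1392.35133242])}
```

View pics/top0.png

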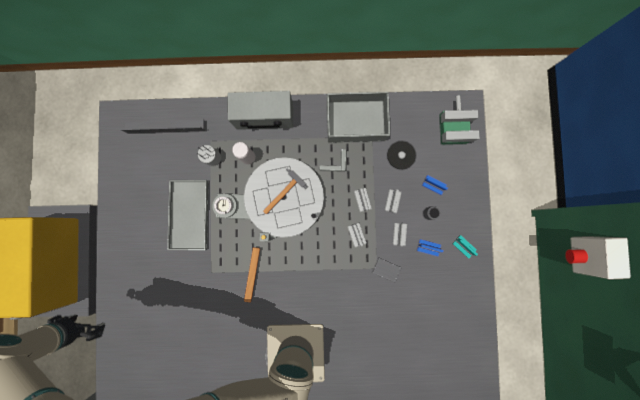

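View pics/scene0.png

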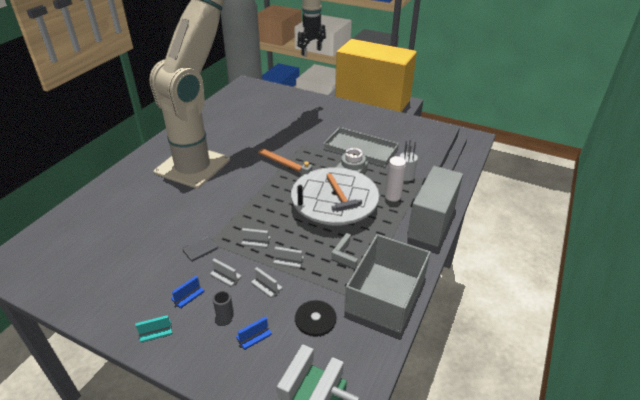

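The top view shows four grey tees at about (363,199), (393,200), (357,235) and (400,234). The blue look-alikes are at (434,185) and (430,248), and the turquoise one is at (465,247). The hammer on the table is at (283,193); another orange-handled tool lies on the bench at (252,275). The dial is at (224,206). The grey tray is at (188,215), and the deeper bin at (358,116) is not it.

```bash
cat > h.py <<'E'
from cell import ctrl
import cv2, numpy as np
def ray(c,uv):
    K=np.array([[c['fx'],0,c['cx']],[0,c['fy'],c['cy']],[0,0,1]])
    p=cv2.undistortPoints(np.array(uv,float).reshape(-1,1,2),K,c['dist_coeffs']).reshape(-1,2)
    d=np.c_[p,np.ones(len(p))]@c['R']; o=-c['R'].T@c['t']
    return o,d
def plane(c,uv,z):
    o,d=ray(c,uv); return o+d*((z-o[2])/d[:,2])[:,None]
def proj(c,X):
    K=np.array([[c['fx'],0,c['cx']],[0,c['fy'],c['cy']],[0,0,1]])
    return cv2.projectPoints(np.array(X,float).reshape(-1,1,3),cv2.Rodrigues(c['R'])[0],np.array(c['t'],float),K,c['dist_coeffs'])[0].reshape(-1,2)
def shot(n,f):
    c=ctrl.get_calibration(n); im=ctrl.get_image(n); cv2.imwrite(f"pics/{f}.png",im); np.save(f"pics/{f}.npy",c,allow_pickle=True); return c,im
def load(f): return np.load(f"pics/{f}.npy",allow_pickle=True).item(),cv2.imread(f"pics/{f}.png")
E
python3 - <<'E'
from h import *
np.set_printoptions(precision=1,suppress=True)
c=ctrl.get_calibration("top")
im=cv2.imread("pics/top0.png")
for n,uv,z in [("dial",(224,206),79),("table",(284,197),57),("post",(314,216),123),("hammer",(283,195),66),("tray",(188,215),20),
 ("t0",(363,199),24),("t1",(393,200),24),("t2",(357,235),24),("t3",(400,234),24),("spray",(241,150),150),("tin",(207,153),85),("square",(333,160),30),("base",(295,350),0)]:
    print(n,plane(c,[uv],z)[0])
g=cv2.cvtColor(im,cv2.COLOR_BGR2HSV)
w=ctrl.get_calibration("wrist"); s=ctrl.read_state()
print("wrist cam centre",-w['R'].T@w['t'],"axis",w['R'][2],"x",w['R'][0],w['fx'],w['cx'],w['cy'],s['eef_pos'],s['tool_rot'])
a=cv2.resize(im[130:260,160:320],None,fx=5,fy=4.5,interpolation=cv2.INTER_CUBIC)
E
```

```text
dial [542.7 239.2  79. ]
table [570.7  25.8  57. ]
post [497.6 -82.6 123. ]
hammer [577.4  28.4  66. ]
tray [515.8 389.8  20. ]
t0 [ 557.7 -264.3   24. ]
t1 [ 551.  -375.5   24. ]
t2 [ 425.3 -237.5   24. ]
t3 [ 424.7 -396.3   24. ]
spray [729.2 160.9 150. ]
tin [735.  297.6  85. ]
square [ 705.9 -157.    30. ]
base [7.6 2.6 0. ]
wrist cam centre [111.9 644.2 373.2] axis [ 0.3 -0.1 -1. ] x [ 0.3  1.  -0. ] 309.53334350563455 315.25835128325514 198.3554594503822 [186.2 622.2 230.5] [-3.1  0.   2.9]
```

Over to above the dial.

```bash
python3 -m pendant '[[0.2,-0.2,0,0,0,0,1],[0.2,-0.2,0,0,0,0,1],[0.2,-0.2,0,0,0,0,1],[0.2,-0.2,0,0,0,0,1],[0.2,-0.2,0,0,0,0,1],[0.2,-0.2,0,0,0,0,1]]'; python3 -m pendant '[[0.157,-0.183,0,0,0,0,1],[0.157,-0.183,0,0,0,0,1],[0.157,-0.183,0,0,0,0,1],[0.157,-0.183,0,0,0,0,1],[0.157,-0.183,0,0,0,0,1],[0.157,-0.183,0,0,0,0,1],[0.157,-0.183,0,0,0,0,1]]'
python3 - <<'E'
from h import *
c,im=shot("wrist","w1"); print(ctrl.read_state()['eef_pos'], proj(c,[[543,239,79]]))
E
```

```text
clock: 0.7
eef_pos: [389.3, 418.8, 231.1]
tool_rot: [-3.14, 0.002, 2.847]
force: [0.2, 0.9, 0.2]
width: 85.7
clock: 1.4
eef_pos: [543.6, 238.5, 230.8]
tool_rot: [-3.141, -0.001, 2.848]
force: [-0.5, 0.6, -0.3]
width: 85.5
[542.65636973 240.20554611 230.87060614] [[316.0458952 182.3797873]]
```

View pics/w1.png

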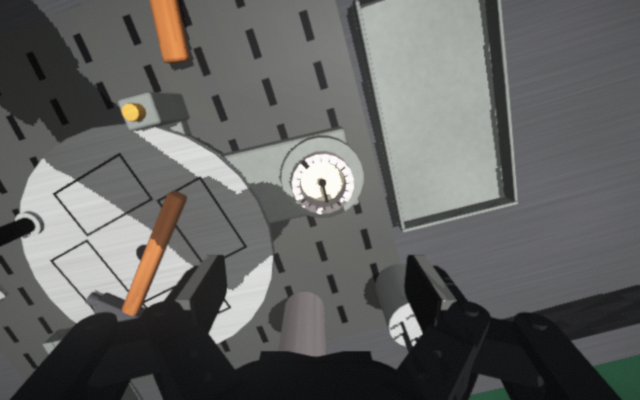

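The wrist view shows the dial at about (322,182), and the table outlines and hammer on the left. I'll zoom in on the dial.

Run:
```python
from h import *
c,im=load("w1")
a=cv2.resize(im[132:232,272:372],None,fx=6,fy=6,interpolation=cv2.INTER_CUBIC); cv2.imwrite("pics/dial1.png",a)
```

```text
(no output)
```

View pics/dial1.png

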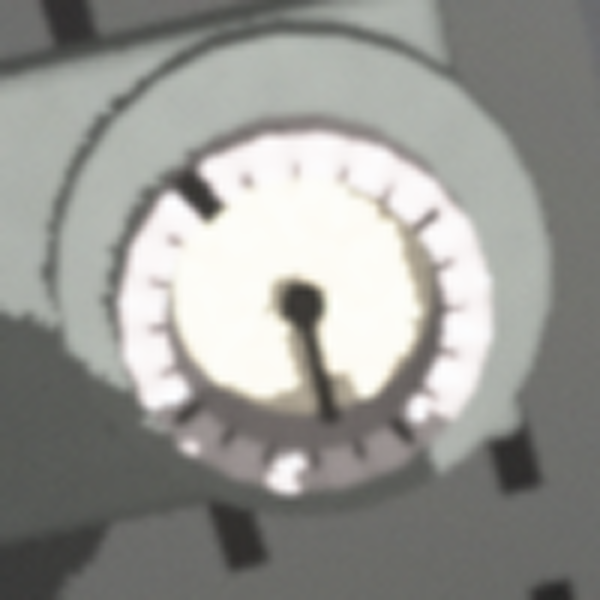

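The zero mark is at crop (198,193), the needle hub at (300,302) and its tip at (332,415). The ring's outline is centred near (306,309).

Run:
```python
from h import *
np.set_printoptions(precision=1,suppress=True)
c,im=load("w1")
f=lambda p,z:plane(c,(np.array(p)+.5)/6-.5+np.array([272,132]),z)
L,R,T,B,ctr,mk=f([(120,309),(493,309),(306,125),(306,493),(306,309),(198,193)],79)
print("diam",np.linalg.norm(L-R),np.linalg.norm(T-B),"centre",ctr,(L+R+T+B)/4,"mark r",np.linalg.norm(mk-ctr))
hub,tip=f([(300,302),(332,415)],75)
print("hub",hub,"needle len",np.linalg.norm(tip-hub))
am=np.degrees(np.arctan2(*(mk-ctr)[1::-1])); an=np.degrees(np.arctan2(*(tip-hub)[1::-1]))
print("mark",am,"needle",an,"turn needed",(an-am+180)%360-180)
# table features
for n,u,z in [("post top?",(5,232),135),("table c",(140,252),57),("hammer end",(177,198),66),("hammer head",(112,303),66),("trayA",(366,0),28),("trayB",(404,226),28),("trayC",(515,203),28)]: print(n,plane(c,[u],z)[0])
```

```text
diam 61.11621155341674 62.326299605246064 centre [545.5 244.9  79. ] [546.  244.9  79. ] mark r 26.014957639130568
hub [545.1 244.1  75. ] needle len 20.461662517963855
mark -154.55912598169158 needle -1.1377575406961977 turn needed 153.42136844099537
post top? [493.7 -24.5 135. ]
table c [568.8  21.   57. ]
hammer end [520.2  94.   66. ]
hammer head [617.1 -35.2  66. ]
trayA [393.  335.5  28. ]
trayB [638.4 321.2  28. ]
trayC [648. 454.  28.]
```

```bash
python3 -c "
from h import *
print(ctrl.read_state()['qpos'])"
```

```text
[-0.49346117  0.54678477  0.04700544  1.6818227  -0.03215698  0.91483283
  0.84636397]
```

```bash
python3 -m pendant '[[0.002,0.005,-0.08,0,0,-0.6,1],[0.002,0.005,-0.08,0,0,-0.6,1],[0.002,0.005,-0.08,0,0,-0.6,1],[0.002,0.005,-0.08,0,0,-0.6,1],[0.002,0.005,-0.11,0,0,-0.6,1],[0.002,0.005,-0.13,0,0,-0.6,1],[0.002,0.005,-0.15,0,0,-0.6,1],[0.002,0.005,-0.172,0,0,-0.6,1]]'
python3 -m pendant '[[0,0,0,0,0,0,1],[0,0,0,0,0,0,-1],[0,0,0,0,0,0,-1],[0,0,0,0,0,0,-1],[0,0,0,0,0,0,-1],[0,0,0,0,0,0,-1],[0,0,0,0,0,0,-1],[0,0,0,0,0,0,-1]]'
```

```text
clock: 2.25
eef_pos: [544.0, 247.4, 58.6]
tool_rot: [3.141, -0.001, 2.254]
force: [0.5, 0.7, -1.1]
width: 85.6
clock: 3.05
eef_pos: [546.0, 246.2, 61.1]
tool_rot: [3.138, -0.001, 2.252]
force: [-0.3, 0.8, 6.6]
width: 58.1
```

```bash
R='go'; python3 -m pendant '[[0,0,0,0,0,0.13,-1],[0,0,0,0,0,0.26,-1],[0,0,0,0,0,0.39,-1],[0,0,0,0,0,0.52,-1],[0,0,0,0,0,0.65,-1],[0,0,0,0,0,0.78,-1],[0,0,0,0,0,0.893,-1],[0,0,0,0,0,0.893,-1]]'
python3 -m pendant '[[0,0,0,0,0,0.13,-1],[0,0,0,0,0,0.26,-1],[0,0,0,0,0,0.39,-1],[0,0,0,0,0,0.52,-1],[0,0,0,0,0,0.65,-1],[0,0,0,0,0,0.78,-1],[0,0,0,0,0,0.893,-1],[0,0,0,0,0,0.893,-1]]'
python3 -m pendant '[[0,0,0,0,0,0.13,-1],[0,0,0,0,0,0.26,-1],[0,0,0,0,0,0.39,-1],[0,0,0,0,0,0.52,-1],[0,0,0,0,0,0.65,-1],[0,0,0,0,0,0.78,-1],[0,0,0,0,0,0.892,-1],[0,0,0,0,0,0.892,-1]]'
python3 -m pendant '[[0,0,0,0,0,0,1],[0,0,0,0,0,0,1],[0,0,0,0,0,0,1],[0,0,0,0,0,0,1],[0,0,0.04,0,0,0,1],[0,0,0.09,0,0,-0.14,1],[0,0,0.13,0,0,-0.28,1],[0,0,0.17,0,0,-0.42,1]]'
python3 -m pendant '[[0,0,0,0,0,-0.6,1],[0,0,0,0,0,-0.6,1],[0,0,0,0,0,-0.6,1],[0,0,0,0,0,-0.6,1],[0,0,0,0,0,-0.6,1],[0,0,0,0,0,-0.6,1]]'
python3 - <<'E'
from h import *
c,im=shot("wrist","w2"); u,v=proj(c,[[545.5,244.7,79]])[0].astype(int); print(u,v,ctrl.read_state()['eef_pos'],ctrl.read_state()['qpos'])
a=cv2.resize(im[max(v-50,0):v+50,u-50:u+50],None,fx=5,fy=5,interpolation=cv2.INTER_CUBIC); cv2.imwrite("pics/dial2.png",a)
E
```

```text
clock: 3.85
eef_pos: [545.3, 244.7, 61.1]
tool_rot: [3.141, 0.0, -3.137]
force: [-3.9, -1.7, 9.2]
width: 57.8
clock: 4.65
eef_pos: [546.0, 243.2, 61.1]
tool_rot: [-3.14, -0.001, -2.245]
force: [-1.6, -3.4, 10.3]
width: 57.7
clock: 5.45
eef_pos: [547.6, 242.8, 61.1]
tool_rot: [-3.138, -0.003, -1.354]
force: [1.4, -3.5, 8.6]
width: 57.5
clock: 6.25
eef_pos: [545.0, 245.0, 231.0]
tool_rot: [3.141, 0.001, -1.78]
force: [0.1, -0.5, -0.2]
width: 85.5
clock: 6.85
eef_pos: [545.1, 245.0, 229.2]
tool_rot: [-3.142, -0.0, -2.37]
force: [-0.2, -0.2, 0.4]
width: 85.4
314 183 [545.14302687 244.94536337 229.23203305] [-0.21054652  0.58069913 -0.4116864   1.66380459  0.27227732  0.95443139
  1.62089024]
```

View pics/dial2.png

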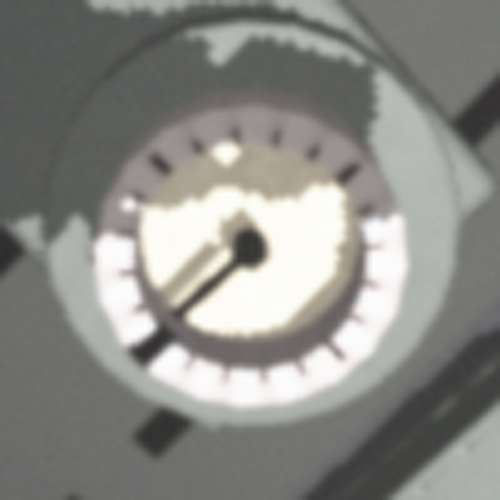

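The zero mark at crop (147,347) now lies off the needle's tip at (175,312), with the hub at (245,250). I'll put a number on it.

Run:
```python
from h import *
np.set_printoptions(precision=1,suppress=True)
c,im=load("w2")
f=lambda p,z:plane(c,(np.array(p)+.5)/5-.5+np.array([264,133]),z)
L,R,T,B,mk=f([(94,253),(408,253),(251,98),(251,408),(147,347)],79)
ctr=(L+R+T+B)/4
hub,tip=f([(245,250),(175,312)],75); ang=lambda d:np.degrees(np.arctan2(d[1],d[0]))
print(np.linalg.norm(L-R),np.linalg.norm(T-B),ctr,hub,np.linalg.norm(mk-ctr),np.linalg.norm(tip-hub))
print("mark",ang(mk-ctr),ang(mk-np.array([*hub[:2],79])),"needle",ang(tip-hub))
```

```text
61.4271266851553 62.71295406530035 [546.1 244.   79. ] [546.9 243.1  75. ] 28.05707245676328 19.05465604376223
mark -3.526309956046633 -1.7530754019987638 needle -3.4282425758103034
```

Ring set, to within about 2°. Now the hammer: look from above the table with the tool turned along the handle.

```bash
python3 -m pendant '[[0.03,-0.225,0.06,0,0,0.15,1],[0.03,-0.225,0.06,0,0,0.3,1],[0.03,-0.225,0.06,0,0,0.45,1],[0.03,-0.225,0.06,0,0,0.6,1],[0.03,-0.225,0.06,0,0,0.75,1],[0.03,-0.225,0.06,0,0,0.9,1],[0.03,-0.225,0.06,0,0,1.05,1],[0.03,-0.225,0.06,0,0,1.2,1]]'; python3 -m pendant '[[0,0,0,0,0,0.24,1],[0,0,0,0,0,0.24,1],[0,0,0,0,0,0.24,1],[0,0,0,0,0,0.24,1]]'
python3 - <<'E'
from h import *
c,im=shot("wrist","w3"); print(ctrl.read_state()['qpos'], proj(c,[[520,94,66],[617,-35,66],[577,18,66]]))
E
```

```text
clock: 7.7
eef_pos: [574.6, 17.7, 288.2]
tool_rot: [3.137, -0.004, -1.194]
force: [-0.0, 1.6, -2.7]
width: 85.8
clock: 8.1
eef_pos: [572.7, 29.4, 281.3]
tool_rot: [3.137, -0.009, -0.969]
force: [-0.9, 2.7, 0.0]
width: 85.4
[ 0.58650859  0.74376472 -1.24721765  1.65414234  0.74101462  1.29672402
  2.94207733] [[319.60554253 235.4669583 ]
 [313.97950732 101.46224164]
 [316.57234755 160.75748047]]
```

View pics/w3.png

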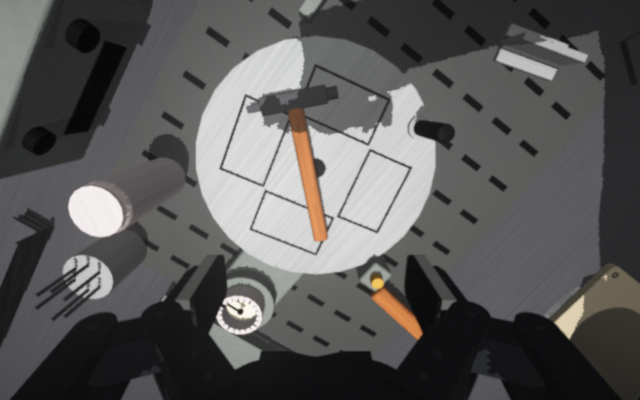

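The wrist view shows the hammer lying from its head at about (298,103) to the handle end at (320,240). All four scribed outlines are visible. The wrist has hit its joint range, so I'll use the half-turn equivalent yaw instead. Measuring from this frame.

```bash
python3 - <<'E'
from h import *
np.set_printoptions(precision=1,suppress=True)
c,im=load("w3")
hsv=cv2.cvtColor(im,cv2.COLOR_BGR2HSV)
m=cv2.inRange(hsv,(5,90,70),(20,255,255)); m[:, :280]=0; m[:,345:]=0; m[260:]=0
cs=max(cv2.findContours(m,0,2)[0],key=cv2.contourArea); P=plane(c,cs.reshape(-1,2),75)[:,:2].astype(np.float32)
r=cv2.minAreaRect(P); print("handle rect",r, cv2.boxPoints(r))
b=cv2.boxPoints(r)
head=plane(c,[(298,101),(250,108),(337,94)],75); print("head",head)
pads={'top':[(315,66),(390,97)],'left':[(246,96),(289,112),(265,185),(221,169)],'right':[(370,150),(410,168),(378,231),(338,215)],'bot':[(266,191),(333,218),(318,254),(251,225)]}
for k,v in pads.items():
    X=plane(c,v,57); print(k,X.mean(0)[:2],"sides",np.linalg.norm(np.diff(X,axis=0),axis=1),"yaw",np.degrees(np.arctan2(*(X[1]-X[0])[1::-1])))
print("axis",plane(c,[(319,168)],57),"postbase",plane(c,[(416,127)],57),"posttop",plane(c,[(443,133)],135))
# tray corner check from top
t=ctrl.get_calibration("top"); print(plane(t,[(169,181),(209,181),(206,249),(169,247)],28))
E
python3 -m pendant '[[0,-0.01,0,0,0,-0.15,1],[0,-0.01,0,0,0,-0.3,1],[0,-0.01,0,0,0,-0.45,1],[0,-0.01,0,0,0,-0.6,1],[0,-0.01,0,0,0,-0.75,1],[0,-0.01,0,0,0,-0.9,1],[0,-0.01,0,0,0,-1.05,1],[0,-0.01,0,0,0,-1.2,1]]'
python3 -m pendant '[[0,0,0,0,0,-0.15,1],[0,0,0,0,0,-0.3,1],[0,0,0,0,0,-0.45,1],[0,0,0,0,0,-0.6,1],[0,0,0,0,0,-0.75,1],[0,0,0,0,0,-0.9,1],[0,0,0,0,0,-1.05,1],[0,0,0,0,0,-1.2,1]]'
python3 -m pendant '[[0,0,0,0,0,-0.15,1],[0,0,0,0,0,-0.3,1],[0,0,0,0,0,-0.45,1],[0,0,0,0,0,-0.6,1],[0,0,0,0,0,-0.6,1]]'; python3 -c "
from h import *
print(ctrl.read_state()['qpos'])"
```

```text
handle rect ((573.5614624023438, 38.777015686035156), (17.814132690429688, 159.4378204345703), 45.1544303894043) [[510.8  88.7]
 [623.8 -23.8]
 [636.4 -11.1]
 [523.3 101.3]]
head [[631.5 -25.6  75. ]
 [670.5   9.9  75. ]
 [601.  -55.3  75. ]]
top [593.  -77.3] sides [91.] yaw -166.42124853605142
left [648.7  41.7] sides [51.3 92.  56. ] yaw -165.53938357494806
right [495.6  11.5] sides [54.2 89.1 56.5] yaw -169.1383205061435
bot [556.4 102.1] sides [90.6 54.  95.1] yaw -168.69729105403266
axis [[568.6  24.9  57. ]] postbase [[503.  -79.1  57. ]] posttop [[502.9 -79.5 135. ]]
[[644.5 458.5  28. ]
 [640.3 307.7  28. ]
 [388.4 320.6  28. ]
 [399.  458.4  28. ]]
clock: 8.95
eef_pos: [573.2, 21.1, 283.3]
tool_rot: [3.139, -0.008, -2.172]
force: [-0.1, 0.8, -0.5]
width: 85.7
clock: 9.75
eef_pos: [573.3, 21.3, 283.3]
tool_rot: [3.133, -0.007, 2.912]
force: [-0.2, 0.1, 0.8]
width: 85.5
clock: 10.25
eef_pos: [573.2, 21.1, 283.1]
tool_rot: [3.132, -0.009, 2.317]
force: [0.1, 0.1, -0.1]
width: 85.6
[ 0.23090102  0.4955351  -0.47321945  1.66155275  0.23903696  1.04125071
  0.4320978 ]
```

```bash
python3 -m pendant '[[0.011,0.007,-0.05,0,0,0.037,1],[0.011,0.007,-0.1,0,0,0.037,1],[0.011,0.007,-0.15,0,0,0.037,1],[0.011,0.007,-0.18,0,0,0.037,1],[0.011,0.007,-0.2,0,0,0.037,1],[0.011,0.007,-0.21,0,0,0.037,1],[0.011,0.007,-0.222,0,0,0.037,1],[0.011,0.007,-0.222,0,0,0.037,1]]'
python3 -m pendant '[[0,0,0,0,0,0,-1],[0,0,0,0,0,0,-1],[0,0,0,0,0,0,-1],[0,0,0,0,0,0,-1],[0,0,0,0,0,0,-1],[0,0,0,0,0,0,-1],[0,0,0,0,0,0,-1],[0,0,0,0,0,0,-1]]'
python3 -m pendant '[[0,0,0.01,0,0,0,-1],[0,0,0.03,0,0,0,-1],[0,0,0.06,0,0,0,-1],[0,0,0.1,0,0,0,-1],[0,0,0.14,0,0,0,-1],[0,0,0.14,0,0,0,-1]]'
```

```text
clock: 11.05
eef_pos: [583.7, 26.0, 58.8]
tool_rot: [3.136, -0.012, 2.352]
force: [-0.6, -0.6, -0.7]
width: 85.2
clock: 11.85
eef_pos: [584.5, 25.7, 59.9]
tool_rot: [3.135, -0.01, 2.351]
force: [0.4, 0.1, 5.5]
width: 16.7
clock: 12.45
eef_pos: [587.0, 26.3, 204.6]
tool_rot: [3.128, -0.005, 2.35]
force: [1.4, 1.1, -1.7]
width: 16.4
```

```bash
python3 -m pendant '[[-0.01,0.04,0,0,0,0.09,-1],[-0.02,0.08,0,0,0,0.18,-1],[-0.025,0.12,0,0,0,0.27,-1],[-0.03,0.165,0,0,0,0.36,-1],[-0.04,0.21,0,0,0,0.45,-1],[-0.05,0.255,0,0,0,0.54,-1],[-0.055,0.3,0,0,0,0.63,-1],[-0.06,0.34,0,0,0,0.69,-1]]'; python3 -m pendant '[[-0.007,0.024,0,0,0,0.04,-1],[-0.007,0.024,0,0,0,0.04,-1],[-0.007,0.024,-0.04,0,0,0.04,-1],[-0.007,0.024,-0.08,0,0,0.04,-1],[-0.007,0.024,-0.08,0,0,0.04,-1]]'
python3 - <<'E'
from h import *
c,im=shot("wrist","w4"); print(ctrl.read_state()['eef_pos'],ctrl.read_state()['tool_rot'],ctrl.read_state()['width'])
E
```

```text
clock: 13.25
eef_pos: [522.3, 367.3, 198.2]
tool_rot: [3.137, -0.013, 3.045]
force: [0.3, 0.8, -3.4]
width: 16.4
clock: 13.75
eef_pos: [513.7, 384.3, 112.9]
tool_rot: [-3.137, -0.02, 3.08]
force: [-1.3, -1.1, -2.6]
width: 16.4
[515.2244299  386.45841438 116.13481243] [-3.14104809 -0.01623255  3.07972134] 16.679761410653196
```

View pics/w4.png

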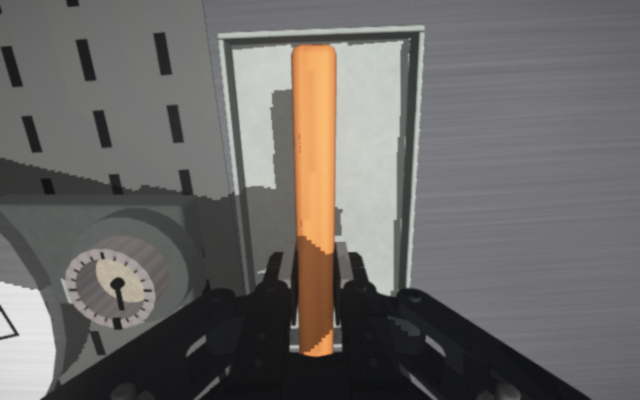

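The hammer is held square to the tray. The tray's far rim corners are at about (219,35) and (424,28), and the dial mark stands at the needle.

Run:
```python
from h import *
np.set_printoptions(precision=1,suppress=True)
c,im=load("w4")
X=plane(c,[(219,36),(424,28),(240,290),(411,290)],28);print(X, X[:2].mean(0)+[130,-5,0])
print("handle end",plane(c,[(315,44)],125))
```

```text
[[388.9 326.3  28. ]
 [392.6 463.8  28. ]
 [583.8 315.1  28. ]
 [592.4 460.   28. ]] [520.7 390.   28. ]
handle end [[415.5 389.9 125. ]]
```

```bash
python3 -m pendant '[[0.01,0.003,-0.04,0,0,0,-1],[0.01,0.003,-0.07,0,0,0,-1],[0.01,0.003,-0.09,0,0,0,-1],[0.01,0.003,-0.1,0,0,0,-1],[0.01,0.003,-0.105,0,0,0,-1],[0.01,0.003,-0.105,0,0,0,-1]]'; python3 -m pendant '[[0,0,0,0,0,0,-0.2],[0,0,0,0,0,0,-0.2],[0,0,0,0,0,0,-0.2],[0,0,0.03,0,0,0,-0.2],[0,0,0.07,0,0,0,-0.2],[0,0,0.12,0,0,0,-0.2],[0,0,0.17,0,0,0,0],[0,0,0.2,0,0,0,1]]'; python3 -c "
from h import *
print(ctrl.read_state()['qpos'])"
```

```text
clock: 14.4
eef_pos: [527.4, 393.0, 15.2]
tool_rot: [3.135, -0.01, 3.08]
force: [-0.6, -0.6, -1.5]
width: 16.4
clock: 15.2
eef_pos: [527.7, 394.0, 219.1]
tool_rot: [3.132, -0.007, 3.081]
force: [-0.7, -0.0, -0.7]
width: 55.8
[-0.32748214  0.72043904 -0.62881113  1.49349023  0.44429959  1.07116082
  0.45941686]
```

Hammer released in the tray. Next to the tees, turning the tool to yaw about 0.

```bash
python3 -m pendant '[[-0.01,-0.04,0.06,0,0,-0.14,1],[-0.01,-0.08,0.06,0,0,-0.28,1],[-0.01,-0.12,0.06,0,0,-0.42,1],[-0.02,-0.16,0.06,0,0,-0.56,1],[-0.02,-0.2,0.06,0,0,-0.7,1],[-0.03,-0.24,0.06,0,0,-0.84,1],[-0.03,-0.28,0.06,0,0,-0.98,1],[-0.03,-0.32,0.06,0,0,-1.12,1]]'
python3 -m pendant '[[-0.01,-0.04,0,0,0,-0.14,1],[-0.01,-0.08,0,0,0,-0.28,1],[-0.01,-0.12,0,0,0,-0.42,1],[-0.02,-0.16,0,0,0,-0.56,1],[-0.02,-0.2,0,0,0,-0.7,1],[-0.03,-0.24,0,0,0,-0.84,1],[-0.03,-0.28,0,0,0,-0.98,1],[-0.03,-0.32,0,0,0,-1.12,1]]'
python3 -m pendant '[[0,-0.04,0,0,0,-0.14,1],[0,-0.07,0,0,0,-0.28,1],[0,-0.07,0,0,0,-0.42,1],[0,-0.07,0,0,0,-0.56,1],[0,-0.07,0,0,0,-0.7,1],[0,-0.07,0,0,0,-0.84,1],[0,-0.07,0,0,0,-0.84,1],[0,-0.07,0,0,0,-0.84,1]]'
python3 - <<'E'
from h import *
c,im=shot("wrist","w5"); print(ctrl.read_state()['qpos'])
print(proj(c,[[558,-264,24],[551,-376,24],[425,-238,24],[425,-396,24]]))
E
```

```text
clock: 16.0
eef_pos: [496.4, 71.1, 274.9]
tool_rot: [3.135, -0.011, 1.955]
force: [0.7, -0.6, -0.3]
width: 85.6
clock: 16.8
eef_pos: [466.5, -248.8, 274.9]
tool_rot: [3.135, -0.012, 0.835]
force: [0.8, 0.2, 0.6]
width: 85.3
clock: 17.6
eef_pos: [467.0, -317.1, 274.4]
tool_rot: [3.136, -0.012, 0.005]
force: [0.2, -0.1, 0.2]
width: 85.3
[ 0.41685006  0.45670638  0.19503644  1.72220163 -0.1069286   0.96011157
 -0.91421979]
[[270.15409438  90.61882796]
 [362.69200371  97.17323831]
 [254.25718442 196.29444048]
 [373.11006044 196.65499441]]
```

View pics/w5.png

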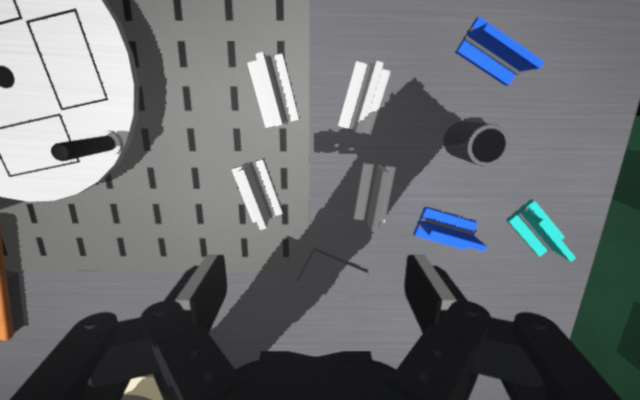

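The wrist view shows the four grey tees at about (272,90), (365,95), (257,192) and (376,192). The blue and turquoise ones stay put. A close crop will separate the webs from the bases.

Run:
```python
from h import *
c,im=load("w5")
a=cv2.resize(im[45:235,220:400],None,fx=3.1,fy=3.1,interpolation=cv2.INTER_CUBIC)
a=(255*(a/255.)**0.8).astype(np.uint8)
cv2.imwrite("pics/tees.png",a)
```

```text
(no output)
```

View pics/tees.png

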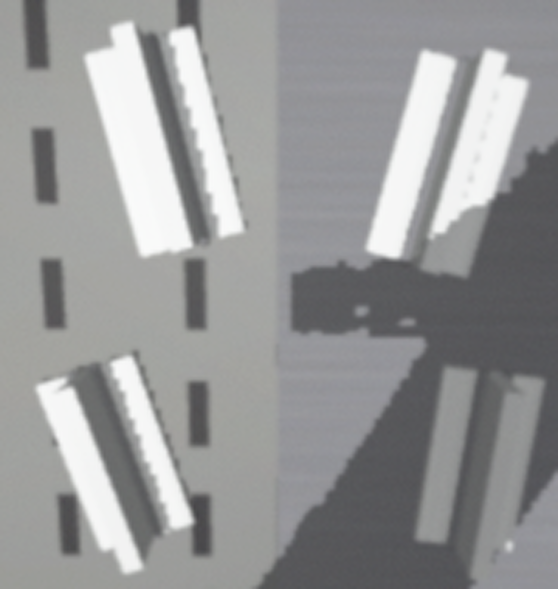

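```bash
cat > tees.py <<'E'
from h import *
np.set_printoptions(precision=1,suppress=True)
def quad(c,P,off,s,z=8):
    X=plane(c,(np.array(P)+.5)/s-.5+np.array(off),z)[:,:2]
    TL,TR,BR,BL=X; d=(TL+TR-BR-BL)/2; w=(TL+BL-TR-BR)/2
    return X.mean(0),np.degrees(np.arctan2(d[1],d[0])),np.linalg.norm(d),np.linalg.norm(w)
E
python3 - <<'E'
from tees import *
c,im=load("w5")
for n,P in dict(T0=[(85,52),(193,27),(244,232),(147,257)],T1=[(423,50),(528,80),(468,275),(367,250)],T2=[(37,387),(134,352),(194,523),(103,550)],T3=[(445,367),(545,377),(513,546),(416,541)]).items():
    ctr,a,l,w=quad(c,P,(220,45),3.1); print(n,ctr,"yaw",a,np.radians(a),"size",l,w,"off from TCP(467,-317)",ctr-[467,-317])
# web-top cross-check at z=48 (ends of T0 far, T2 near)
print(plane(c,(np.array([(123,25),(133,571),(493,52)])+.5)/3.1-.5+[220,45],48))
E
```

```text
T0 [ 557.7 -266.4] yaw 14.460074835692282 0.2523759159676084 size 81.36194213039073 42.891409941665486 off from TCP(467,-317) [90.7 50.6]
T1 [ 550.  -379.5] yaw -14.54303299746479 -0.25382380903194074 size 79.6507888405106 43.85007714807154 off from TCP(467,-317) [ 83.  -62.5]
T2 [ 427.1 -239.7] yaw 17.470875192371714 0.30492429531188414 size 80.52568026467887 44.762933746294756 off from TCP(467,-317) [-39.9  77.3]
T3 [ 425.4 -400.6] yaw -6.351802512028457 -0.11085986727134331 size 79.8890754748929 44.28621604919938 off from TCP(467,-317) [-41.6 -83.6]
[[ 596.5 -256.7   48. ]
 [ 388.4 -251.2   48. ]
 [ 588.4 -388.3   48. ]]
```

Sizes match 80 x 44 and the web end cross-checks. Picking T0.

```bash
python3 -m pendant '[[0.091,0.051,0,0.006,0.012,0.12,0.3],[0.091,0.051,0,0.006,0.012,0.247,0.3],[0.091,0.051,-0.05,0.006,0.012,0.247,0.3],[0.091,0.051,-0.1,0.006,0.012,0.247,0.3],[0.091,0.051,-0.15,0.006,0.012,0.247,0.3],[0.091,0.051,-0.19,0.006,0.012,0.247,0.3],[0.091,0.051,-0.22,0.006,0.012,0.247,0.3],[0.091,0.051,-0.22,0.006,0.012,0.247,0.3]]'
python3 -m pendant '[[0,0,-0.02,0,0,0,0.3],[0,0,-0.04,0,0,0,0.3],[0,0,-0.04,0,0,0,0.3],[0,0,-0.04,0,0,0,-1],[0,0,-0.04,0,0,0,-1],[0,0,-0.04,0,0,0,-1],[0,0,-0.04,0,0,0,-1],[0,0,-0.04,0,0,0,-1]]'
```

```text
clock: 18.45
eef_pos: [554.6, -264.8, 49.9]
tool_rot: [-3.134, 0.006, 0.249]
force: [-0.8, -0.3, -0.7]
width: 55.7
clock: 19.25
eef_pos: [558.6, -266.6, 15.6]
tool_rot: [-3.141, -0.002, 0.248]
force: [-0.4, 1.8, 7.0]
width: 7.2
```

```bash
python3 -m pendant '[[0,0,0.02,0,0,0,-1],[0,0,0.06,0,0,0,-1],[0,0,0.11,0,0,0,-1],[0,0.03,0.15,0,0,0,-1],[-0.02,0.06,0.18,0,0,0,-1],[-0.04,0.09,0.21,0,0,0,-1],[-0.06,0.12,0.24,0,0,0,-1],[-0.08,0.15,0.27,0,0,0,-1]]'; python3 -m pendant '[[0,0.05,0,0,0,0,-1],[0,0.1,0,0,0,0,-1],[0,0.11,0,0,0,0,-1],[0,0.11,0,0,0,0,-1],[0,0.11,0,0,0,0,-1]]'
python3 - <<'E'
from h import *
c,im=shot("wrist","w6"); print(ctrl.read_state()['qpos'])
E
```

```text
clock: 20.05
eef_pos: [475.8, -115.0, 284.7]
tool_rot: [-3.139, 0.002, 0.248]
force: [1.4, 0.5, -4.5]
width: 7.2
clock: 20.55
eef_pos: [477.2, -7.4, 283.7]
tool_rot: [-3.14, 0.001, 0.247]
force: [-0.7, -0.9, -5.7]
width: 7.3
[-0.11738916  0.31870184  0.10101204  1.91304816 -0.04089926  0.91322847
 -1.32156197]
```

View pics/w6.png

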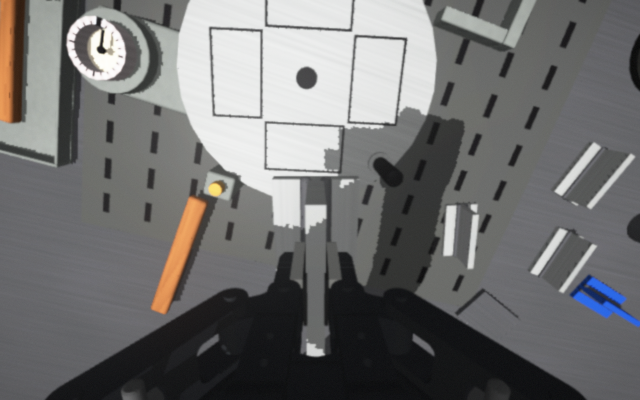

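The table is now clear. The outline corners are easy to read: left (210,28)–(262,117), right (355,36)–(398,124), near (266,122)–(340,172). The dial mark is still at the needle.

Run:
```python
from tees import *
c,im=load("w6")
for n,P in dict(P1=[(210,28),(261,31),(262,117),(213,115)],P3=[(355,36),(406,39),(398,124),(349,122)],P2=[(266,122),(343,125),(340,172),(265,168)]).items():
    print(n,quad(c,P,(0,0),1,57))
print("hub",plane(c,[(307,77)],57), "P0 edge",plane(c,[(266,25),(353,30)],57)[:,:2])
for n,P in dict(T1=[(602,142),(635,154),(595,209),(555,190)],T3=[(562,226),(597,244),(564,293),(530,276)],T2=[(447,204),(478,206),(475,269),(445,259)]).items(): print(n,quad(c,P,(0,0),1,8))
```

```text
P1 (array([557. , 103.5]), np.float64(11.40788326034295), np.float64(90.40348744901145), np.float64(55.80568601091222))
P3 (array([587.8, -50.8]), np.float64(12.484073266087771), np.float64(90.34373925679493), np.float64(56.33687239848481))
P2 (array([496.3,  11.9]), np.float64(11.096253261652436), np.float64(55.3471489588071), np.float64(90.56265333867177))
hub [[573.4  26.5  57. ]] P0 edge [[613.5  81.4]
 [631.6 -10.1]]
T1 (array([ 554. , -395.9]), np.float64(-15.499785690702879), np.float64(85.72388730341717), np.float64(63.44270249675726))
T3 (array([ 418.9, -414.9]), np.float64(-5.077056282408756), np.float64(90.19008824403876), np.float64(69.25928259833093))
T2 (array([ 419.8, -244.9]), np.float64(20.352452163245758), np.float64(95.98148345619705), np.float64(48.14551703438926))
```

```bash
python3 -m pendant '[[0.02,0.01,0,0,0,0.14,-1],[0.05,0.02,0,0,0,0.28,-1],[0.08,0.03,0,0,0,0.42,-1],[0.11,0.04,0,0,0,0.56,-1],[0.14,0.05,0,0,0,0.7,-1],[0.171,0.05,-0.02,0,0,0.84,-1],[0.171,0.05,-0.06,0,0,0.98,-1],[0.171,0.05,-0.1,0,0,1.12,-1]]'; python3 -m pendant '[[0,0,-0.02,0,0,0.14,-1],[0,0,-0.04,0,0,0.28,-1],[0,0,-0.06,0,0,0.408,-1],[0,0,-0.07,0,0,0.408,-1],[0,0,-0.07,0,0,0.408,-1],[0,0,-0.07,0,0,0.408,-1],[0,0,-0.07,0,0,0.408,-1],[0,0,-0.07,0,0,0.408,-1]]'
```

```text
clock: 21.4
eef_pos: [649.9, 40.5, 182.3]
tool_rot: [-3.141, 0.001, 1.37]
force: [-1.1, -0.3, -6.2]
width: 7.3
clock: 22.2
eef_pos: [649.6, 43.6, 115.3]
tool_rot: [3.141, 0.0, 1.775]
force: [0.9, 0.0, -5.1]
width: 7.3
```

```bash
python3 -m pendant '[[-0.001,-0.001,-0.02,0,0,0,-1],[-0.001,-0.001,-0.03,0,0,0,-1],[-0.001,-0.001,-0.036,0,0,0,-1],[-0.001,-0.001,-0.04,0,0,0,-1],[-0.001,-0.001,-0.042,0,0,0,-1],[-0.001,-0.001,-0.042,0,0,0,-1],[-0.001,-0.001,-0.042,0,0,0,-1]]'; python3 -m pendant '[[0,0,0,0,0,0,0.3],[0,0,0,0,0,0,0.3],[0,0,0,0,0,0,0.3],[0,0,0,0,0,0,0.3],[0,0,0.04,0,0,0,0.3],[0,0,0.08,0,0,0,0.3],[0,0,0.12,0,0,0,0.3],[0,0,0.16,0,0,0,0.3]]'
```

```text
clock: 22.9
eef_pos: [648.2, 42.7, 72.7]
tool_rot: [-3.141, -0.0, 1.775]
force: [-1.1, 0.1, -2.7]
width: 7.0
clock: 23.7
eef_pos: [647.6, 42.5, 233.8]
tool_rot: [-3.14, -0.0, 1.776]
force: [1.0, -0.6, 0.5]
width: 55.8
```

```bash
cat > chk.py <<'E'
from tees import *
import sys
# compare remaining tees in the top view with the first picture
c=ctrl.get_calibration("top"); a=cv2.imread("pics/top0.png"); b=ctrl.get_image("top"); cv2.imwrite("pics/topn.png",b)
for n,p in dict(T1=(550,-379.5),T2=(427,-239.7),T3=(425.4,-400.6),ham=(520,390)).items():
    u,v=proj(c,[[*p,24]])[0].round().astype(int); A,B=[i[v-16:v+17,u-16:u+17].astype(float).mean(2) for i in(a,b)]
    s,r=cv2.phaseCorrelate(A-A.mean(),B-B.mean()); print(n,(u,v),"diff",np.abs(A-B).mean().round(1),"shift px",np.round(s,1),round(r,2))
E
python3 chk.py
python3 -m pendant '[[-0.02,-0.04,0.03,0,0,-0.14,0.3],[-0.04,-0.08,0.03,0,0,-0.28,0.3],[-0.05,-0.12,0.03,0,0,-0.42,0.3],[-0.06,-0.16,0.03,0,0,-0.56,0.3],[-0.07,-0.2,0.03,0,0,-0.7,0.3],[-0.08,-0.24,0.03,0,0,-0.84,0.3],[-0.09,-0.28,0.03,0,0,-0.98,0.3],[-0.098,-0.32,0.03,0,0,-1.12,0.3]]'; python3 -m pendant '[[0,-0.04,0,0,0,-0.14,0.3],[0,-0.08,0,0,0,-0.28,0.3],[0,-0.102,0,0,0,-0.42,0.3],[0,-0.102,0,0,0,-0.56,0.3],[0,-0.102,0,0,0,-0.7,0.3],[0,-0.102,0,0,0,-0.84,0.3],[0,-0.102,0,0,0,-0.91,0.3],[0,-0.102,0,0,0,-0.91,0.3]]'
```

```text
T1 (np.int64(394), np.int64(200)) diff 1.1 shift px [-0.   0.1] 0.98
T2 (np.int64(358), np.int64(235)) diff 32.0 shift px [ 0.2 -0.1] 0.52
T3 (np.int64(401), np.int64(234)) diff 1.0 shift px [0. 0.] 1.0
ham (np.int64(188), np.int64(214)) diff 9.4 shift px [ 2.1 -0.2] 0.04
clock: 24.55
eef_pos: [549.1, -279.1, 262.2]
tool_rot: [-3.14, -0.0, 0.65]
force: [0.0, 0.3, -0.6]
width: 55.2
clock: 25.35
eef_pos: [549.9, -379.3, 261.8]
tool_rot: [-3.14, 0.0, -0.254]
force: [0.1, 0.5, 0.4]
width: 55.4
```

```bash
python3 -m pendant '[[0,0,-0.05,0,0,0,0.3],[0,0,-0.1,0,0,0,0.3],[0,0,-0.15,0,0,0,0.3],[0,0,-0.19,0,0,0,0.3],[0,0,-0.21,0,0,0,0.3],[0,0,-0.23,0,0,0,0.3],[0,0,-0.247,0,0,0,0.3],[0,0,-0.247,0,0,0,0.3]]'; python3 -m pendant '[[0,0,0,0,0,0,-1],[0,0,0,0,0,0,-1],[0,0,0,0,0,0,-1],[0,0,0,0,0,0,-1],[0,0,0,0,0,0,-1],[0,0,0,0,0,0,-1]]'; python3 -m pendant '[[0,0,0.02,0,0,0,-1],[0,0,0.06,0,0,0,-1],[0,0,0.11,0,0,0,-1],[0,0,0.15,0,0,0,-1],[0,0,0.19,0,0,0,-1],[0,0,0.22,0,0,0,-1]]'
```

```text
clock: 26.15
eef_pos: [548.3, -378.2, 12.5]
tool_rot: [-3.138, 0.004, -0.253]
force: [0.1, -0.1, 0.2]
width: 55.7
clock: 26.75
eef_pos: [550.6, -379.9, 16.4]
tool_rot: [-3.14, -0.002, -0.254]
force: [0.6, 0.2, 6.7]
width: 7.0
clock: 27.35
eef_pos: [549.7, -379.5, 237.4]
tool_rot: [-3.14, -0.001, -0.255]
force: [0.5, -0.2, -3.9]
width: 7.2
```

```bash
python3 -m pendant '[[0.005,0.04,0,0,0,0.06,-1],[0.01,0.08,0,0,0,0.12,-1],[0.015,0.12,0,0,0,0.18,-1],[0.02,0.16,0,0,0,0.24,-1],[0.025,0.2,0,0,0,0.3,-1],[0.03,0.24,0,0,0,0.36,-1],[0.035,0.28,0,0,0,0.42,-1],[0.038,0.32,0,0,0,0.458,-1]]'; python3 -m pendant '[[0,0.009,0,0,0,0,-1],[0,0.009,0,0,0,0,-1],[0,0.009,-0.04,0,0,0,-1],[0,0.009,-0.08,0,0,0,-1],[0,0.009,-0.11,0,0,0,-1],[0,0.009,-0.12,0,0,0,-1],[0,0.009,-0.12,0,0,0,-1],[0,0.009,-0.12,0,0,0,-1]]'
```

```text
clock: 28.15
eef_pos: [587.2, -57.8, 234.5]
tool_rot: [-3.139, 0.001, 0.206]
force: [0.0, -1.0, -2.4]
width: 7.4
clock: 28.95
eef_pos: [588.8, -51.7, 116.2]
tool_rot: [-3.141, -0.002, 0.202]
force: [0.7, -0.8, -3.7]
width: 7.4
```

```bash
python3 -m pendant '[[0,0.001,-0.02,0,0,0,-1],[0,0.001,-0.03,0,0,0,-1],[0,0.001,-0.036,0,0,0,-1],[0,0.001,-0.04,0,0,0,-1],[0,0.001,-0.042,0,0,0,-1],[0,0.001,-0.042,0,0,0,-1],[0,0.001,-0.042,0,0,0,-1]]'; python3 -m pendant '[[0,0,0,0,0,0,0.3],[0,0,0,0,0,0,0.3],[0,0,0,0,0,0,0.3],[0,0,0,0,0,0,0.3],[0,0,0.04,0,0,0,0.3],[0,0,0.08,0,0,0,0.3],[0,0,0.12,0,0,0,0.3],[0,0,0.16,0,0,0,0.3]]'; python3 chk.py
```

```text
clock: 29.65
eef_pos: [588.1, -49.5, 73.4]
tool_rot: [-3.14, -0.001, 0.204]
force: [-0.4, 0.0, -2.7]
width: 6.9
clock: 30.45
eef_pos: [587.5, -49.5, 234.8]
tool_rot: [-3.14, -0.0, 0.203]
force: [1.8, -0.9, -0.6]
width: 55.7
T1 (np.int64(394), np.int64(200)) diff 15.2 shift px [ -0.6 -15.6] 0.24
T2 (np.int64(358), np.int64(235)) diff 18.8 shift px [-0.3 -0.1] 0.59
T3 (np.int64(401), np.int64(234)) diff 0.5 shift px [-0.  -0.1] 0.99
ham (np.int64(188), np.int64(214)) diff 8.7 shift px [ 1.8 -0.8] 0.05
```

```bash
python3 -m pendant '[[-0.02,-0.04,0,0,0,-0.06,0.3],[-0.04,-0.08,0,0,0,-0.12,0.3],[-0.06,-0.12,0,0,0,-0.18,0.3],[-0.08,-0.16,0,0,0,-0.24,0.3],[-0.1,-0.2,0,0,0,-0.3,0.3],[-0.12,-0.24,0,0,0,-0.315,0.3],[-0.14,-0.28,0,0,0,-0.315,0.3],[-0.15,-0.32,0,0,0,-0.315,0.3]]'; python3 -m pendant '[[-0.013,-0.031,0,0,0,0,0.3],[-0.013,-0.031,0,0,0,0,0.3],[-0.013,-0.031,-0.04,0,0,0,0.3],[-0.013,-0.031,-0.08,0,0,0,0.3],[-0.013,-0.031,-0.12,0,0,0,0.3],[-0.013,-0.031,-0.15,0,0,0,0.3],[-0.013,-0.031,-0.16,0,0,0,0.3],[-0.013,-0.031,-0.16,0,0,0,0.3]]'
```

```text
clock: 31.3
eef_pos: [435.6, -371.1, 233.1]
tool_rot: [-3.14, 0.001, -0.113]
force: [0.5, -0.2, -0.0]
width: 55.3
clock: 32.1
eef_pos: [424.4, -399.5, 71.9]
tool_rot: [-3.138, 0.002, -0.111]
force: [0.2, 0.2, 0.3]
width: 55.8
```

```bash
python3 -m pendant '[[0.001,-0.001,-0.03,0,0,0,0.3],[0.001,-0.001,-0.045,0,0,0,0.3],[0.001,-0.001,-0.058,0,0,0,0.3],[0.001,-0.001,-0.058,0,0,0,0.3]]'; python3 -m pendant '[[0,0,0,0,0,0,-1],[0,0,0,0,0,0,-1],[0,0,0,0,0,0,-1],[0,0,0,0,0,0,-1],[0,0,0,0,0,0,-1],[0,0,0,0,0,0,-1]]'; python3 -m pendant '[[0,0,0.02,0,0,0,-1],[0,0,0.06,0,0,0,-1],[0,0,0.11,0,0,0,-1],[0,0,0.15,0,0,0,-1],[0,0,0.19,0,0,0,-1],[0,0,0.22,0,0,0,-1]]'
python3 -m pendant '[[0.01,0.04,0,0,0,0.05,-1],[0.02,0.08,0,0,0,0.1,-1],[0.03,0.12,0,0,0,0.15,-1],[0.04,0.16,0,0,0,0.2,-1],[0.05,0.2,0,0,0,0.25,-1],[0.06,0.24,0,0,0,0.3,-1],[0.07,0.28,0,0,0,0.315,-1],[0.08,0.32,0,0,0,0.315,-1]]'; python3 -m pendant '[[0.01,0.04,0,0,0,0,-1],[0.02,0.08,0,0,0,0,-1],[0.03,0.12,0,0,0,0,-1],[0.04,0.16,0,0,0,0,-1],[0.051,0.183,0,0,0,0,-1],[0.051,0.183,-0.04,0,0,0,-1],[0.051,0.183,-0.07,0,0,0,-1],[0.051,0.183,-0.1,0,0,0,-1]]';  python3 -m pendant '[[0,0,0,0,0,0,-1],[0,0,0,0,0,0,-1],[0,0,0,0,0,0,-1],[0,0,0,0,0,0,-1]]'
```

```text
clock: 32.5
eef_pos: [425.3, -400.9, 14.3]
tool_rot: [-3.139, 0.001, -0.111]
force: [0.0, 0.8, 0.5]
width: 55.4
clock: 33.1
eef_pos: [426.2, -401.6, 16.0]
tool_rot: [-3.14, -0.001, -0.111]
force: [-0.7, 2.2, 5.9]
width: 7.0
clock: 33.7
eef_pos: [425.7, -401.6, 237.2]
tool_rot: [-3.141, -0.001, -0.112]
force: [0.6, -0.2, -3.8]
width: 7.6
clock: 34.5
eef_pos: [505.1, -79.9, 234.6]
tool_rot: [-3.139, 0.001, 0.204]
force: [0.4, -0.4, -4.4]
width: 7.7
clock: 35.3
eef_pos: [555.7, 101.5, 133.3]
tool_rot: [-3.14, 0.002, 0.204]
force: [-0.4, -0.8, -4.0]
width: 7.4
clock: 35.7
eef_pos: [558.0, 101.6, 136.8]
tool_rot: [-3.14, -0.003, 0.203]
force: [-0.4, -0.5, -3.6]
width: 7.4
```

```bash
python3 -m pendant '[[-0.001,0.001,-0.03,0,0,0,-1],[-0.001,0.001,-0.045,0,0,0,-1],[-0.001,0.001,-0.055,0,0,0,-1],[-0.001,0.001,-0.06,0,0,0,-1],[-0.001,0.001,-0.062,0,0,0,-1],[-0.001,0.001,-0.062,0,0,0,-1],[-0.001,0.001,-0.062,0,0,0,-1]]'; python3 -m pendant '[[0,0,0,0,0,0,0.3],[0,0,0,0,0,0,0.3],[0,0,0,0,0,0,0.3],[0,0,0,0,0,0,0.3],[0,0,0.04,0,0,0,0.3],[0,0,0.08,0,0,0,0.3],[0,0,0.12,0,0,0,0.3],[0,0,0.16,0,0,0,0.3]]'; python3 chk.py
```

```text
clock: 36.4
eef_pos: [556.4, 102.6, 73.8]
tool_rot: [-3.14, -0.001, 0.203]
force: [-0.8, 0.0, -3.6]
width: 6.8
clock: 37.2
eef_pos: [555.5, 102.4, 234.8]
tool_rot: [-3.14, -0.0, 0.203]
force: [0.9, 0.6, 0.4]
width: 55.8
T1 (np.int64(394), np.int64(200)) diff 15.3 shift px [ 18.  -15.9] 0.18
T2 (np.int64(358), np.int64(235)) diff 0.5 shift px [-0.  0.] 0.98
T3 (np.int64(401), np.int64(234)) diff 15.3 shift px [10.9 -8.6] 0.29
ham (np.int64(188), np.int64(214)) diff 9.9 shift px [ 0.8 -0.1] -0.06
```

```bash
python3 -m pendant '[[-0.015,-0.04,0,0,0,0.05,0.3],[-0.03,-0.08,0,0,0,0.102,0.3],[-0.05,-0.12,0,0,0,0.102,0.3],[-0.07,-0.16,0,0,0,0.102,0.3],[-0.09,-0.2,0,0,0,0.102,0.3],[-0.1,-0.24,0,0,0,0.102,0.3],[-0.11,-0.28,0,0,0,0.102,0.3],[-0.12,-0.32,0,0,0,0.102,0.3]]'; python3 -m pendant '[[-0.009,-0.022,0,0,0,0,0.3],[-0.009,-0.022,0,0,0,0,0.3],[-0.009,-0.022,-0.04,0,0,0,0.3],[-0.009,-0.022,-0.08,0,0,0,0.3],[-0.009,-0.022,-0.12,0,0,0,0.3],[-0.009,-0.022,-0.15,0,0,0,0.3],[-0.009,-0.022,-0.16,0,0,0,0.3],[-0.009,-0.022,-0.16,0,0,0,0.3]]'
```

```text
clock: 38.05
eef_pos: [435.1, -219.0, 233.2]
tool_rot: [-3.14, -0.001, 0.306]
force: [1.1, -0.6, -0.8]
width: 55.3
clock: 38.85
eef_pos: [426.4, -238.4, 72.1]
tool_rot: [-3.137, 0.002, 0.306]
force: [0.7, 0.2, 0.8]
width: 55.3
```

```bash
python3 -m pendant '[[0,-0.001,-0.03,0,0,0,0.3],[0,-0.001,-0.045,0,0,0,0.3],[0,-0.001,-0.058,0,0,0,0.3],[0,-0.001,-0.058,0,0,0,0.3]]'; python3 -m pendant '[[0,0,0,0,0,0,-1],[0,0,0,0,0,0,-1],[0,0,0,0,0,0,-1],[0,0,0,0,0,0,-1],[0,0,0,0,0,0,-1],[0,0,0,0,0,0,-1]]'; python3 -m pendant '[[0,0,0.02,0,0,0,-1],[0,0,0.06,0,0,0,-1],[0,0,0.11,0,0,0,-1],[0,0,0.15,0,0,0,-1],[0,0,0.19,0,0,0,-1],[0,0,0.22,0,0,0,-1]]'
python3 -m pendant '[[0.01,0.04,0,0,0,0.14,-1],[0.02,0.08,0,0,0,0.28,-1],[0.03,0.12,0,0,0,0.42,-1],[0.04,0.16,0,0,0,0.56,-1],[0.05,0.2,0,0,0,0.7,-1],[0.06,0.23,0,0,0,0.84,-1],[0.069,0.251,0,0,0,0.98,-1],[0.069,0.251,0,0,0,1.12,-1]]'; python3 -m pendant '[[0,0,0,0,0,0.14,-1],[0,0,0,0,0,0.28,-1],[0,0,0,0,0,0.35,-1],[0,0,0,0,0,0.35,-1],[0,0,-0.04,0,0,0.35,-1],[0,0,-0.08,0,0,0.35,-1],[0,0,-0.1,0,0,0.35,-1],[0,0,-0.1,0,0,0.35,-1]]';  python3 -m pendant '[[0,0,0,0,0,0,-1],[0,0,0,0,0,0,-1],[0,0,0,0,0,0,-1]]'
```

```text
clock: 39.25
eef_pos: [427.0, -240.3, 15.0]
tool_rot: [-3.139, -0.0, 0.306]
force: [0.3, 0.9, -0.2]
width: 55.6
clock: 39.85
eef_pos: [427.1, -240.3, 15.9]
tool_rot: [-3.14, -0.001, 0.306]
force: [-0.4, 1.1, 5.6]
width: 7.1
clock: 40.45
eef_pos: [426.4, -240.4, 237.2]
tool_rot: [-3.14, -0.001, 0.305]
force: [0.6, -0.2, -6.1]
width: 6.9
clock: 41.25
eef_pos: [496.1, 15.1, 234.6]
tool_rot: [-3.139, -0.003, 1.437]
force: [-0.4, -0.1, -5.3]
width: 7.5
clock: 42.05
eef_pos: [492.8, 10.1, 132.2]
tool_rot: [-3.132, -0.001, 1.774]
force: [-0.3, 0.1, -5.3]
width: 7.3
clock: 42.35
eef_pos: [496.9, 10.6, 136.4]
tool_rot: [3.141, 0.001, 1.775]
force: [-0.0, -0.2, -5.3]
width: 7.5
```

```bash
python3 -m pendant '[[0,0.001,-0.03,0,0,0,-1],[0,0.001,-0.045,0,0,0,-1],[0,0.001,-0.055,0,0,0,-1],[0,0.001,-0.06,0,0,0,-1],[0,0.001,-0.062,0,0,0,-1],[0,0.001,-0.062,0,0,0,-1],[0,0.001,-0.062,0,0,0,-1]]'; python3 -m pendant '[[0,0,0,0,0,0,0.3],[0,0,0,0,0,0,0.3],[0,0,0,0,0,0,0.3],[0,0,0,0,0,0,0.3],[0,0,0.04,0,0,0,0.3],[0,0,0.08,0,0,0,0.3],[0,0,0.14,0,0,0,0.3],[0,0,0.2,0,0,0,0.3]]'; python3 -m pendant '[[0,0,0.05,0,0,-0.14,1],[0,0,0.05,0,0,-0.28,1],[0,0,0.05,0,0,-0.42,1],[0,0,0.05,0,0,-0.56,1],[0,0,0.05,0,0,-0.7,1],[0,0,0.05,0,0,-0.84,1],[0,0,0.05,0,0,-0.98,1],[0,0,0.05,0,0,-1.12,1]]'; python3 -m pendant '[[0.01,0,0,0,0,-0.14,1],[0.01,0,0,0,0,-0.28,1],[0.01,0,0,0,0,-0.45,1],[0.01,0,0,0,0,-0.45,1],[0.01,0,0,0,0,-0.45,1]]'
python3 - <<'E'
from h import *
c,im=shot("wrist","w7"); print(ctrl.read_state()['qpos'])
E
```

```text
clock: 43.05
eef_pos: [496.3, 11.6, 73.7]
tool_rot: [-3.141, 0.0, 1.775]
force: [-0.5, -0.3, -5.7]
width: 7.0
clock: 43.85
eef_pos: [495.2, 11.5, 254.9]
tool_rot: [-3.139, -0.0, 1.776]
force: [0.5, -0.1, 0.1]
width: 55.5
clock: 44.65
eef_pos: [495.5, 11.5, 303.1]
tool_rot: [-3.14, 0.0, 0.65]
force: [-0.8, 0.0, -0.3]
width: 85.4
clock: 45.15
eef_pos: [505.6, 11.7, 303.1]
tool_rot: [-3.14, 0.0, 0.209]
force: [-0.1, 0.5, 0.3]
width: 85.5
[-0.10001485  0.33942699  0.03106915  1.8151679  -0.01469925  0.98746398
 -1.42475172]
```

View pics/w7.png

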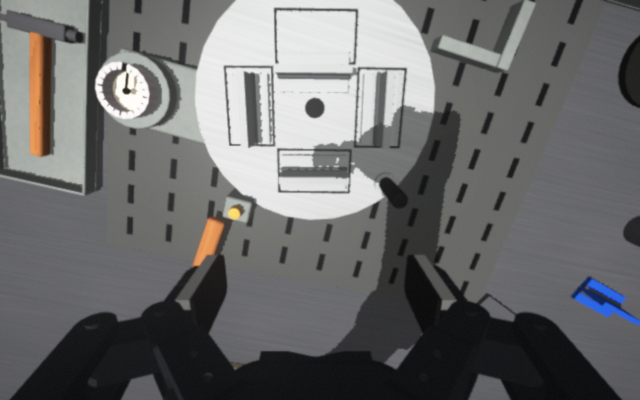

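The hammer is in the tray and the dial mark is at the needle. The far tee looks shifted inward, so I'll zoom in.

Run:
```python
from h import *
c,im=load("w7")
cv2.imwrite("pics/z7.png",cv2.resize(im[0:200,215:415],None,fx=3,fy=3,interpolation=cv2.INTER_CUBIC))
```

```text
(no output)
```

View pics/z7.png

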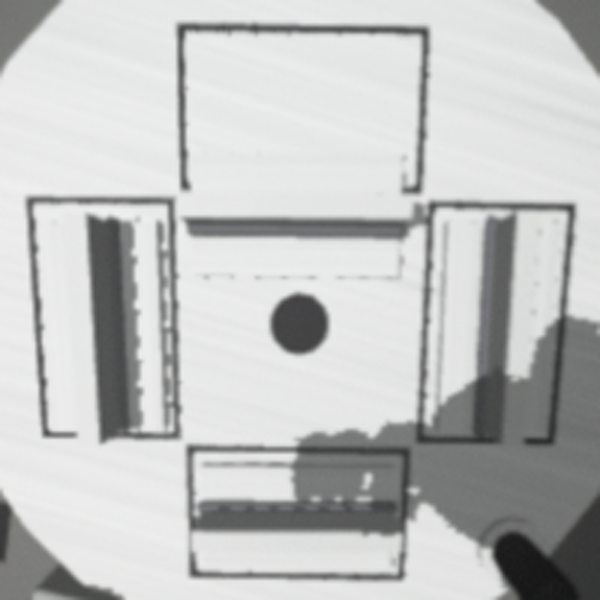

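The far tee has been knocked inward. Its base corners are at about (192,157), (406,157), (401,276) and (182,276) in the crop. The other three sit inside their outlines. Measuring it now.

Run:
```python
from tees import *
c,im=load("w7")
s=lambda P,z:quad(c,P,(215,0),3,z)
print("T0 base",s([(192,157),(406,157),(401,276),(182,276)],65))
print("T0 web top",s([(183,192),(413,194),(408,217),(185,217)],105))
print("P0",s([(181,27),(427,30),(420,190),(186,188)],57))
for n,P in dict(T_P1=[(45,215),(163,215),(168,430),(52,430)],P1=[(28,200),(173,200),(178,437),(45,435)],P3=[(430,205),(574,207),(553,441),(418,440)],P2=[(190,448),(408,452),(403,577),(193,574)],tee2=[(200,464),(395,467),(398,570),(195,570)]).items(): print(n,s(P,65 if n[0] in'Tt' else 57))
print(ctrl.read_state()['eef_pos'],ctrl.read_state()['tool_rot'])
```

```text
T0 base (array([610.7,  36.8]), np.float64(7.986107754967328), np.float64(42.61534004718028), np.float64(82.77648740759106))
T0 web top (array([611.6,  35.9]), np.float64(7.965794013451524), np.float64(7.643324772165805), np.float64(77.20318730201515))
P0 (array([649.1,  41.7]), np.float64(11.594060610260296), np.float64(55.2549973217274), np.float64(90.85541445959939))
T_P1 (array([556.2, 101.3]), np.float64(10.12752879107543), np.float64(81.83647575744429), np.float64(46.3225082311606))
P1 (array([557.1, 103.5]), np.float64(11.238533572067164), np.float64(91.46734899393735), np.float64(56.037471870649405))
P3 (array([587.5, -49.7]), np.float64(11.2137750234496), np.float64(91.08168085118974), np.float64(56.2953014250842))
P2 (array([495.9,  11.3]), np.float64(11.448193236976401), np.float64(54.76281411151422), np.float64(91.47807163713028))
tee2 (array([495.6,  11.9]), np.float64(11.31051707873665), np.float64(44.799207009642686), np.float64(83.4908019968903))
[505.6  11.7 303.1] [-3.1 -0.   0.2]
```

Regrasping the knocked tee at (611,36), web yaw 98°, and returning it to its outline at (649,42).

```bash
python3 -m pendant '[[0.03,0.01,0,0,0,0.14,0.3],[0.06,0.02,0,0,0,0.28,0.3],[0.1,0.025,0,0,0,0.42,0.3],[0.106,0.025,0,0,0,0.56,0.3],[0.106,0.025,0,0,0,0.7,0.3],[0.106,0.025,0,0,0,0.84,0.3],[0.106,0.025,-0.03,0,0,0.98,0.3],[0.106,0.025,-0.07,0,0,1.12,0.3]]'; python3 -m pendant '[[0,0,-0.03,0,0,0.14,0.3],[0,0,-0.06,0,0,0.28,0.3],[0,0,-0.08,0,0,0.38,0.3],[0,0,-0.1,0,0,0.38,0.3],[0,0,-0.1,0,0,0.38,0.3],[0,0,-0.1,0,0,0.38,0.3]]'
```

```text
clock: 46.0
eef_pos: [613.6, 36.6, 234.4]
tool_rot: [3.138, -0.002, 1.333]
force: [1.2, -0.7, -0.9]
width: 55.6
clock: 46.6
eef_pos: [611.9, 36.4, 133.3]
tool_rot: [-3.14, -0.0, 1.706]
force: [-0.4, 0.4, 0.3]
width: 55.4
```

```bash
python3 -m pendant '[[0,0,-0.03,0,0,0,0.3],[0,0,-0.045,0,0,0,0.3],[0,0,-0.06,0,0,0,0.3],[0,0,-0.06,0,0,0,0.3],[0,0,-0.06,0,0,0,0.3]]'; python3 -m pendant '[[0,0,0,0,0,0,-1],[0,0,0,0,0,0,-1],[0,0,0,0,0,0,-1],[0,0,0,0,0,0,-1],[0,0,0,0,0,0,-1],[0,0,0,0,0,0,-1]]'; python3 -m pendant '[[0,0,0.02,0,0,0,-1],[0,0,0.05,0,0,0,-1],[0,0,0.08,0,0,0,-1],[0.02,0.003,0.08,0,0,0.04,-1],[0.038,0.006,0.08,0,0,0.069,-1],[0.038,0.006,0.08,0,0,0.069,-1],[0.038,0.006,0.08,0,0,0.069,-1],[0.038,0.006,0.05,0,0,0.069,-1]]'; python3 -m pendant '[[0,0,0,0,0,0,-1],[0,0,0,0,0,0,-1],[0,0,0,0,0,0,-1],[0,0,0,0,0,0,-1]]'
```

```text
clock: 47.1
eef_pos: [612.0, 36.7, 73.4]
tool_rot: [-3.14, -0.0, 1.706]
force: [0.6, -0.0, -0.3]
width: 55.3
clock: 47.7
eef_pos: [612.1, 36.5, 73.8]
tool_rot: [-3.141, 0.0, 1.706]
force: [-1.3, -1.0, 6.0]
width: 6.8
clock: 48.5
eef_pos: [651.8, 42.9, 125.6]
tool_rot: [3.137, 0.0, 1.774]
force: [1.0, -0.9, -5.2]
width: 7.2
clock: 48.9
eef_pos: [650.4, 42.6, 124.2]
tool_rot: [-3.141, 0.0, 1.774]
force: [0.0, 0.3, -5.4]
width: 7.0
```

```bash
python3 -m pendant '[[-0.001,-0.001,-0.025,0,0,0,-1],[-0.001,-0.001,-0.04,0,0,0,-1],[-0.001,-0.001,-0.046,0,0,0,-1],[-0.001,-0.001,-0.05,0,0,0,-1],[-0.001,-0.001,-0.05,0,0,0,-1],[-0.001,-0.001,-0.05,0,0,0,-1]]'; python3 -m pendant '[[0,0,0,0,0,0,0.3],[0,0,0,0,0,0,0.3],[0,0,0,0,0,0,0.3],[0,0,0,0,0,0,0.3],[0,0,0.04,0,0,0,0.3],[0,0,0.08,0,0,0,0.3],[0,0,0.14,0,0,0,0.3],[0,0,0.2,0,0,0,0.3]]'; python3 -m pendant '[[-0.03,0,0.03,0,0,-0.14,0.3],[-0.06,-0.01,0.03,0,0,-0.28,0.3],[-0.09,-0.02,0.03,0,0,-0.42,0.3],[-0.12,-0.03,0.03,0,0,-0.56,0.3],[-0.14,-0.04,0.03,0,0,-0.7,0.3],[-0.144,-0.06,0.03,0,0,-0.785,0.3],[-0.144,-0.06,0.03,0,0,-0.785,0.3],[-0.144,-0.06,0.03,0,0,-0.785,0.3]]'
python3 - <<'E'
from h import *
c,im=shot("wrist","w8"); print(ctrl.read_state()['qpos'])
cv2.imwrite("pics/z8.png",cv2.resize(im[0:260,130:470],None,fx=2.3,fy=2.3,interpolation=cv2.INTER_CUBIC))
E
```

```text
clock: 49.5
eef_pos: [649.5, 41.8, 73.8]
tool_rot: [-3.141, -0.0, 1.775]
force: [-0.8, -1.0, -4.0]
width: 7.1
clock: 50.3
eef_pos: [648.4, 41.5, 254.8]
tool_rot: [-3.139, -0.0, 1.775]
force: [0.8, -0.5, 0.2]
width: 55.7
clock: 51.1
eef_pos: [505.2, -18.2, 283.4]
tool_rot: [-3.14, -0.001, 0.991]
force: [-0.2, 0.1, -0.5]
width: 55.5
[ 0.12059126  0.36541342 -0.1924361   1.8400568   0.08210231  0.94457309
 -0.68696527]
```

View pics/z8.png

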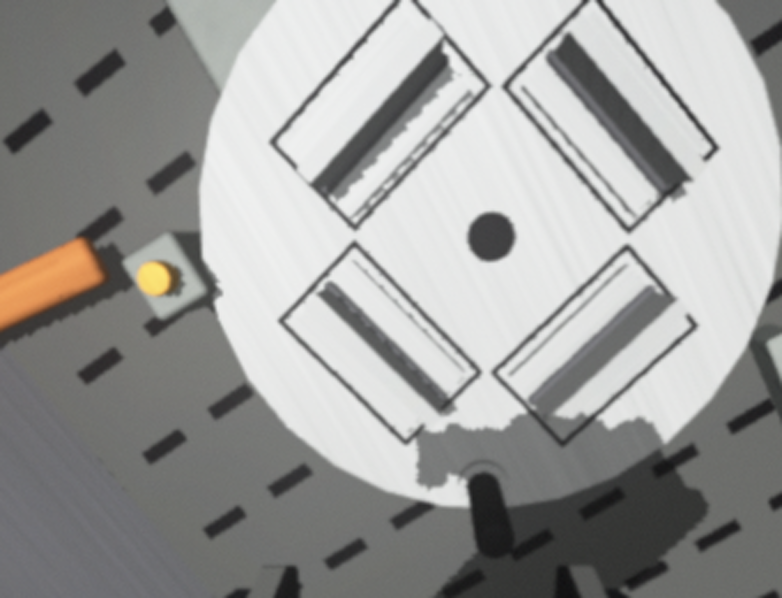

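All four tees now stand inside their outlines. The post's top is at crop (495,542), its foot at (484,480) and the table hub at (491,236).

Run:
```python
from tees import *
c,im=load("w8")
f=lambda p,z:plane(c,(np.array([p])+.5)/2.3-.5+[130,0],z)[0]
print("top",f((495,541),135),"foot",f((484,480),57),"hub",f((491,236),57))
th0=-123.3
P=lambda k:130*np.array([np.cos(np.radians(th0+k)),np.sin(np.radians(th0+k))])
for k in range(0,90,18):
    print("call",k,[[*np.round((P(k+d)-P(k))/1000,4)] for d in (4.5,9,13.5,18)])
```

```text
top [500.5 -80.4 135. ] foot [502.  -79.7  57. ] hub [572.7  27.3  57. ]
call 0 [[np.float64(0.0087), np.float64(-0.0053)], [np.float64(0.0179), np.float64(-0.0098)], [np.float64(0.0273), np.float64(-0.0137)], [np.float64(0.0371), np.float64(-0.0167)]]
call 18 [[np.float64(0.0099), np.float64(-0.0023)], [np.float64(0.02), np.float64(-0.0038)], [np.float64(0.0302), np.float64(-0.0045)], [np.float64(0.0404), np.float64(-0.0045)]]
call 36 [[np.float64(0.0102), np.float64(0.0009)], [np.float64(0.0202), np.float64(0.0026)], [np.float64(0.0301), np.float64(0.005)], [np.float64(0.0398), np.float64(0.0082)]]
call 54 [[np.float64(0.0094), np.float64(0.004)], [np.float64(0.0185), np.float64(0.0087)], [np.float64(0.0271), np.float64(0.0141)], [np.float64(0.0353), np.float64(0.0202)]]
call 72 [[np.float64(0.0077), np.float64(0.0067)], [np.float64(0.0149), np.float64(0.014)], [np.float64(0.0214), np.float64(0.0218)], [np.float64(0.0274), np.float64(0.0301)]]
```

```bash
python3 -m pendant '[[-0.004,-0.04,0,0,0,0,0.3],[-0.004,-0.063,0,0,0,0,0.3],[-0.004,-0.063,-0.04,0,0,0,0.3],[-0.004,-0.063,-0.08,0,0,0,0.3],[-0.004,-0.063,-0.12,0,0,0,0.3],[-0.004,-0.063,-0.15,0,0,0,0.3],[-0.004,-0.063,-0.174,0,0,0,0.3],[-0.004,-0.063,-0.174,0,0,0,0.3]]'; python3 -m pendant '[[0,0,0,0,0,0,0.3],[0,0,0,0,0,0,-1],[0,0,0,0,0,0,-1],[0,0,0,0,0,0,-1],[0,0,0,0,0,0,-1],[0,0,0,0,0,0,-1],[0,0,0,0,0,0,-1]]'
```

```text
clock: 51.95
eef_pos: [499.1, -80.0, 106.0]
tool_rot: [-3.133, 0.002, 0.992]
force: [-1.2, 0.0, 0.5]
width: 55.6
clock: 52.65
eef_pos: [501.3, -81.3, 110.4]
tool_rot: [-3.141, -0.001, 0.99]
force: [-0.9, 0.4, 5.8]
width: 16.0
```

```bash
python3 -m pendant '[[0.0043,-0.0027,0,0,0,0.039,-1],[0.0087,-0.0053,0,0,0,0.079,-1],[0.0133,-0.0076,0,0,0,0.118,-1],[0.0179,-0.0098,0,0,0,0.157,-1],[0.0226,-0.0118,0,0,0,0.196,-1],[0.0273,-0.0137,0,0,0,0.236,-1],[0.0322,-0.0152,0,0,0,0.275,-1],[0.0371,-0.0167,0,0,0,0.314,-1]]'
python3 -m pendant '[[0.005,-0.0012,0,0,0,0.039,-1],[0.0099,-0.0023,0,0,0,0.079,-1],[0.015,-0.0031,0,0,0,0.118,-1],[0.02,-0.0038,0,0,0,0.157,-1],[0.0251,-0.0042,0,0,0,0.196,-1],[0.0302,-0.0045,0,0,0,0.236,-1],[0.0353,-0.0045,0,0,0,0.275,-1],[0.0404,-0.0045,0,0,0,0.314,-1]]'
```

```text
clock: 53.45
eef_pos: [537.9, -98.0, 110.4]
tool_rot: [-3.14, 0.0, 1.305]
force: [-2.6, 2.1, 6.0]
width: 16.0
clock: 54.25
eef_pos: [578.4, -102.6, 110.5]
tool_rot: [-3.14, 0.0, 1.619]
force: [-2.4, 1.3, 5.7]
width: 16.4
```

```bash
python3 -m pendant '[[0.0051,0.0004,0,0,0,0.039,-1],[0.0102,0.0009,0,0,0,0.079,-1],[0.0152,0.0017,0,0,0,0.118,-1],[0.0202,0.0026,0,0,0,0.157,-1],[0.0252,0.0037,0,0,0,0.196,-1],[0.0301,0.005,0,0,0,0.236,-1],[0.035,0.0065,0,0,0,0.275,-1],[0.0398,0.0082,0,0,0,0.314,-1]]'
python3 -m pendant '[[0.0047,0.0019,0,0,0,0.039,-1],[0.0094,0.004,0,0,0,0.079,-1],[0.014,0.0063,0,0,0,0.118,-1],[0.0185,0.0087,0,0,0,0.157,-1],[0.0228,0.0113,0,0,0,0.196,-1],[0.0271,0.0141,0,0,0,0.236,-1],[0.0312,0.0171,0,0,0,0.275,-1],[0.0353,0.0202,0,0,0,0.314,-1]]'
python3 -m pendant '[[0.0039,0.0032,0,0,0,0.039,-1],[0.0077,0.0067,0,0,0,0.079,-1],[0.0113,0.0103,0,0,0,0.118,-1],[0.0149,0.014,0,0,0,0.157,-1],[0.0182,0.0178,0,0,0,0.196,-1],[0.0214,0.0218,0,0,0,0.236,-1],[0.0244,0.0259,0,0,0,0.275,-1],[0.0274,0.0301,0,0,0,0.314,-1]]'
python3 -m pendant '[[0,0,0,0,0,0,-1],[0,0,0,0,0,0,-1],[0,0,0,0,0,0,-1]]'
```

```text
clock: 55.05
eef_pos: [618.8, -94.4, 110.5]
tool_rot: [-3.141, 0.001, 1.933]
force: [-1.7, 0.4, 5.2]
width: 15.9
clock: 55.85
eef_pos: [654.4, -74.1, 110.5]
tool_rot: [-3.141, 0.002, 2.248]
force: [-0.5, 0.9, 5.2]
width: 16.1
clock: 56.65
eef_pos: [681.1, -45.0, 110.5]
tool_rot: [-3.138, 0.002, 2.561]
force: [-8.1, -6.2, 13.5]
width: 15.8
clock: 56.95
eef_pos: [681.1, -45.0, 110.5]
tool_rot: [-3.139, 0.002, 2.559]
force: [-2.3, -0.9, 5.8]
width: 16.0
```

Stop reached. Release, rise, step aside and look.

```bash
python3 -m pendant '[[0,0,0,0,0,0,0.3],[0,0,0,0,0,0,0.3],[0,0,0,0,0,0,0.3],[0,0,0,0,0,0,0.3],[0,0,0.04,0,0,0,0.3],[0,0,0.09,0,0,0,0.3],[0,0,0.14,0,0,0,0.3],[0,0,0.17,0,0,0,0.3]]'
python3 -m pendant '[[-0.03,0.01,0.02,0,0,-0.14,0.3],[-0.06,0.02,0.02,0,0,-0.28,0.3],[-0.09,0.03,0.02,0,0,-0.42,0.3],[-0.12,0.05,0.02,0,0,-0.56,0.3],[-0.15,0.07,0.02,0,0,-0.7,0.3],[-0.18,0.09,0.02,0,0,-0.84,0.3],[-0.19,0.09,0.02,0,0,-0.98,0.3],[-0.19,0.09,0.02,0,0,-1.12,0.3]]'
python3 -m pendant '[[0,0.03,0,0,0,-0.14,0.3],[0,0.05,0,0,0,-0.28,0.3],[0,0.05,0,0,0,-0.42,0.3],[0,0.05,0,0,0,-0.56,0.3],[0,0.05,0,0,0,-0.7,0.3],[0,0.05,0,0,0,-0.84,0.3],[0,0.05,0,0,0,-0.98,0.3],[0,0.05,0,0,0,-1.12,0.3]]'
python3 - <<'E'
from h import *
c,im=shot("wrist","w9"); print(ctrl.read_state()['qpos'])
cv2.imwrite("pics/z9.png",cv2.resize(im[0:260,0:460],None,fx=1.7,fy=1.7,interpolation=cv2.INTER_CUBIC))
E
```

```text
clock: 57.75
eef_pos: [682.1, -43.5, 283.5]
tool_rot: [3.14, 0.004, 2.56]
force: [-0.2, -0.3, -0.1]
width: 55.8
clock: 58.55
eef_pos: [488.9, 46.7, 299.5]
tool_rot: [-3.139, 0.001, 1.436]
force: [0.6, -0.5, 0.0]
width: 55.6
clock: 59.35
eef_pos: [490.6, 96.0, 299.1]
tool_rot: [-3.14, -0.0, 0.314]
force: [0.1, -0.3, 0.9]
width: 55.4
[-0.10670492  0.33933654 -0.19153845  1.83111835  0.07414558  0.97812617
 -1.59055617]
```

View pics/z9.png

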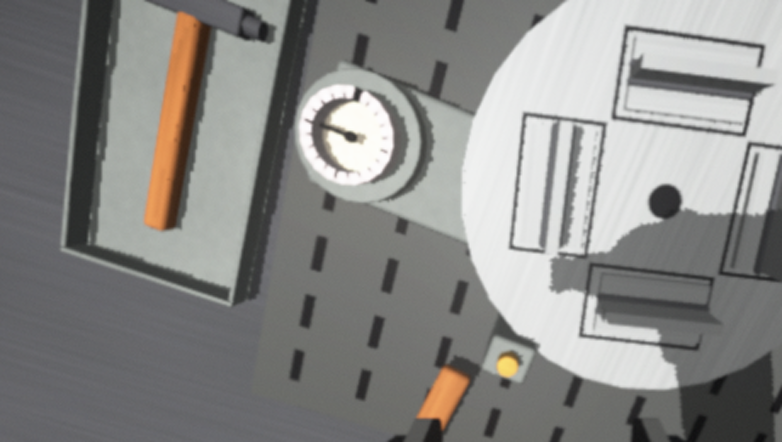

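The dial needle now stands a quarter turn counter-clockwise of the mark, the tees are inside their outlines, and the hammer is in the tray. Last check: numbers, and a top crop with the arm out of the way.

```bash
python3 -m pendant '[[-0.02,-0.05,0,0,0,0,0.3],[-0.02,-0.1,0,0,0,0,0.3],[-0.02,-0.15,0,0,0,0,0.3],[-0.02,-0.2,0,0,0,0,0.3],[-0.02,-0.25,0,0,0,0,0.3],[-0.02,-0.3,0,0,0,0,0.3],[-0.02,-0.3,0,0,0,0,0.3],[-0.02,-0.3,0,0,0,0,0.3]]'
python3 - <<'E'
from tees import *
c,im=load("w9")
g=lambda p,z:plane(c,(np.array(p)+.5)/1.7-.5,z)
a=lambda d:np.degrees(np.arctan2(d[1],d[0]))
h,t,m,h2=g([(352,136),(315,124)],75).tolist()+g([(360,93),(350,134)],79).tolist()
h,t,m,h2=map(np.array,(h,t,m,h2)); print("needle",a(t-h),"mark",a(m-h2),"reads",a(t-h)-a(m-h2))
print("pad",quad(c,[(525,114),(605,123),(587,256),(511,247)],(0,0),1.7,57))
c,im=shot("top","top9")
cv2.imwrite("pics/zt9.png",cv2.resize(im[110:280,150:460],None,fx=2.5,fy=2.5,interpolation=cv2.INTER_CUBIC))
E
```

```text
clock: 60.2
eef_pos: [470.3, -205.6, 298.8]
tool_rot: [-3.139, 0.0, 0.318]
force: [0.2, 1.1, 0.2]
width: 55.7
needle 90.33193692571142 mark -1.9020854055252832 reads 92.2340223312367
pad (array([557.7, 103. ]), np.float64(11.557416795304034), np.float64(90.94244983803381), np.float64(55.3309848803921))
```

View pics/zt9.png

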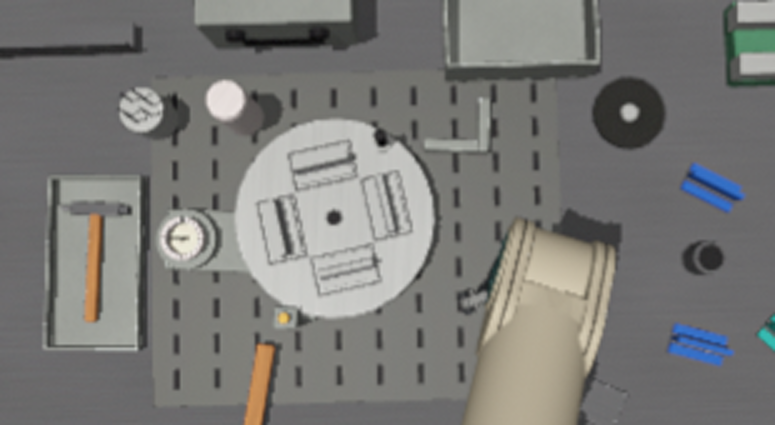

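The hammer lies fully inside the tray, four tees stand in the outlines, and the post at (382,138) is a quarter turn on. The bystanders look unmoved, so I'm handing in.

```bash
python3 -c "
from cell import ctrl
print(ctrl.finish_job(), ctrl.read_state()['clock'])"
```

```text
the job is handed in; nothing more can be done
the job is handed in; nothing more can be done
```

The positioner is set up and the job is handed in, at about 60 s on the robot's clock:

1. **Dial:** with the table parked, I turned the ring about 153° so its zero mark stood at the needle.
2. **Hammer and tees:** the chipping hammer went into the grey tray, and all four steel tees went into their own outlines. One tee was knocked about 4 cm inward after I had placed it. I spotted that in a picture and put it back before turning the table.
3. **Table:** I swung it by its post a quarter turn counter-clockwise to its stop.

**Last checks:**
- **Needle:** it reads 92° against the mark, with a measuring error of about 2°.
- **Mark:** it was 0 to 2° off the needle after I set it, inside the 6° allowed.
- **Table:** an outline measured after the swing sits where its neighbour was before, so the table is in the other detent.
- **Hammer, tees and other things:** in the last top view the hammer lies fully inside the tray and all four tees are upright in their outlines. The other things that view showed had not moved. It did not take in every look-alike.

No check failed, and the highest wrist force I saw was about 17 N.

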